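# Pack the fingerprint kit under its cantilever tray

### The arm

A 6-joint arm with a two-finger parallel gripper is mounted at the origin on the work surface. World frame = base frame: x ahead of the robot, y to its left, z up, the work surface at z = 0. Lengths are in mm, angles in rad, forces in N, time in s.
With the tool pointing down it reaches from about 375 to 900 mm from the base axis. Payload 3.1 kg.
Tool frame: the origin (TCP) lies midway between the tips of the shut fingers; the grasp point (between the pads) lies 19 mm behind it; z points along the fingers, y is the line along which they close (so a half turn about z gives the same grasp; the last joint's range is limited). The gripper opens to 85 mm and grips with 20 to 120 N. Pads are 22 mm wide; open, the fingers measure 114 mm over their backs; the gripper's body (76 mm by 85 mm) begins 54 mm behind the grasp point. The pads swing forward as they close: fully open they stand 13 mm farther back than shut.
Start: joints at [-1.286, 0.527, 1.433, -0, 1.181, -0.178], TCP at [279.052, -559.22, 231.31] pointing down, gripper open.
Joint ranges: [-3.08, 3.08], [-0.75, 2.2], [0.22, 2.44], [-1.43, 4.57], [0, 2.65], [-2.85, 2.85]. Speed limits (rad/s): [2.79, 2.79, 3.14, 3.14, 3.14, 3.14].

### API

Orientations are given as a unit quaternion [w, x, y, z].
In Python, from plant import bot, cams gives the robot as it stands.
- The arm moves only by the tool play_rows, never from a script. Its argument "targets" is a list of rows, each a list of 7 numbers: the shift along the tool's x, y, z normalised to -1 to 1, where 1 is 40 mm, then the turn, a rotation vector about the tool's x, y, z normalised to -1 to 1, where 1 is 0.12 rad, then the closure, from 0 (fully open) to 1 (shut). In form: [[x, y, z, wx, wy, wz, grip], ...]. A call has 1 to 8 rows; each row shifts and turns the commanded pose from where the row before left it, along the tool's axes as they then stand; what a row does not reach is not made up. A row lasts 1/12 s, in which the tool goes at most 41.7 mm and 7.16 degrees, less where a joint would pass 70% of its speed; a pose out of reach is approached as far as the arm can. A call with a number of a shift or a turn outside -1 to 1 is refused whole. A call with a gripper value outside its range is refused whole. The fingers move at their own pace and stop on an object; "newtons" is the grip in N (left out, the last holds). Time passes only in rows, so rows that do not move let the fingers close. It gives the time, the measured TCP pose, the force, the opening and the grip force at its end, in the units of the state.
- bot.get_obs(): the state, without advancing time (a new reading comes with each control period).
- cams.get_image(name): name is "scene" or "side" or "wrist"; returns a dict with "img" (384x512x3 uint8, red, green, blue), "z_map" (384x512 float32, mm along the optical axis (not along the pixel's ray), 0 where there is no reading), "intrinsics" (3x3 intrinsics, pixels), "eye" and "orientation" of the camera in the world; the wrist camera has in their place "T_tool_cam" (4x4, takes a point from camera to tool coordinates, whose origin is the TCP and whose axes are the flange's). Camera axes: x right, y up, looking along -z (the intrinsics and any distortion apply to the point x, -y, -z); pixel columns grow to the right and rows downward; lengths in mm; the calibration is good to about 2 mm. The wrist camera is an equidistant fisheye: a pixel r from the principal point sees the ray r / f radians off the axis. A picture is of the moment at which its call begins: read the wrist's pose just before it.
- bot.sign_off(): hands the job in; it is judged then, once.
Trained networks look in a picture, given as the dict that the camera call returned (one of the last four; its "shot" number tells which), for a name from the list of things; names that differ only in an ending like _2 or _b are one class to them, and where a whole thing is asked for, a point or a joint stands for the part that bears it (a point fixed in the world has none). Each returns a list of dicts, best first, with "p" (0 to 1); they miss things now and then, are a little off and sometimes report something else, mostly with a low value. They report only what shows in the picture. A call takes as long as a camera call.
- cams.recognise(name, picture): "point" ([x, y, z] in mm, in world coordinates, good to about 4 mm: the middle of the surface that is visible of it).
- cams.place_of(name, picture): "point" ([x, y, z] in mm, in world coordinates, good to about 4 mm: a listed point, or the origin of a listed thing).
The state is a dict: "clock": time; "joints": joint angles; "joint_vel": joint speeds; "joint_torque": joint torques, N m; "tool_pos": TCP position; "tool_rot": TCP orientation; "force": force on the tool from outside, world axes, zero at the start; "wrist_torque": the same for the moment, N m; "width": finger opening in mm; "finger_force": force on a finger pad.
Only numpy, scipy, OpenCV 4.12 (cv2) and the standard library are available. Lean on these libraries where they do the work, as an engineer would, in place of code of your own. Each camera call takes 0.05 s, during which the arm holds its last target. There are 200 camera calls.

### The job

Pack up the fingerprint kit: by its black pull tab, swing the olive cantilever top tray up and over until it rests at the back, then put whichever of the magnifier, inspection mirror, dropper bottle, lens cap and powder jar are lying out into the compartment underneath, with the dropper bottle standing upright. Only then lower the tray fully home and press both of its yellow clips down until each snaps and stays down. Leave all other things on the bench where they are.

Things in the scene. Friction and masses are not known exactly. Their poses are not given: they have to be found in the camera images.
- kit: Olive fingerprint kit box, fixed. Origin: centre of its underside, on the bench; x points away from the robot to its back (where the tray goes), y to its left. Outside 225 (x) x 335 (y) mm. One open compartment 210 (x) x 320 (y) mm, walls 7.5 mm, floor 8 mm and rim 75 mm above the bench; the tray's underside when down is at 77 mm, so nothing packed may reach higher.
- lift (a joint): Angle a of the tray's arms, rad: 0 = tray down, 1.833 = resting at the back. Parallel 160 mm arms keep the tray level with the box's heading. Each point of it moves on an arc: from its place with the tray down, 0.160*(sin(a-1.134)+0.906) m along the box's x and 0.160*(cos(a-1.134)-0.423) m up. Over centre at 1.134: released before, it falls gently shut; past it, it sinks to the back stop and stays.
- tray: Olive open top tray, level, 225 x 335 mm, walls 38 mm, about 0.5 kg, contents fixed in it. Its axes are as the box's; origin at the tray's arm pivots: with the tray down 55 mm in front of the box's centre and 113 mm above the bench. Down: rim 120 mm above the bench. Raised: 248 mm farther back and 55 mm higher (92 mm at most on the way), front edge 135 mm behind the box's centre. 4 to 9 N at the tab moves it.
- tab_grip (a point): Point to grip on the upright black pull tab in the middle of the tray's front edge: a plate 12 mm thick (box x), 90 mm wide (box y), free on both faces for the 45 mm from the tray's rim to its top. The point is mid-plate, 20 mm below the top edge, and moves with the tray; tray down: 107 mm in front of the box's centre, 145 mm above the bench. Axes as the box's.
- clip_left (a joint): How far the left yellow clip (on the robot's left, box y = +0.12) is pressed, m: 0 = up, 0.012 = snapped down. It resists with up to about 6 N over the first 2 mm (a force stop below 8 N may end too soon), then eases; past 6 mm down it snaps on by itself to 12 mm and stays. Press it straight down from above.
- clip_right (a joint): The same for the right yellow clip (box y = -0.12).
- clip_left_top (a point): Centre of the left clip's top face, 20 (box x) x 36 (box y) mm, yellow with a black line, in a black housing on the outside of the tray's front: 125.5 mm in front of the box's centre and, tray down and clip up, 126 mm above the bench (housing top 112 mm, tray rim 120 mm). Goes down with the clip, moves with the tray.
- clip_right_top (a point): The same for the right clip.
- magnifier_grip (a point): Magnifier lying flat, 154 mm long overall and 16 mm thick; walnut handle 18 mm wide, lens in a brass ring of 64 mm diameter. This point is on the handle, 8 mm above its underside; its x axis points along the handle to the lens: the ring's centre is 65 mm along +x (the far edge 97 mm), the handle's butt 57 mm along -x. Weight about 0.12 kg. None if absent.
- mirror_grip (a point): Telescoping inspection mirror lying flat, 164 mm long; black rubber handle 16 x 16 mm in section with red bands, thin steel rod, round steel mirror head of 44 mm diameter, 10 mm thick. This point is on the handle, 8 mm above its underside; its x axis points to the head: the head's centre is 90 mm along +x (the far edge 112 mm), the handle's butt 52 mm along -x. About 0.09 kg. None if absent.
- bottle_c (a point): Cobalt blue glass dropper bottle standing upright, 60 mm high: body 36 mm diameter up to 34 mm, then a black collar 21 mm wide and a rubber bulb 16 mm wide. This point is on its axis, 30 mm above its foot; z up its axis. Grip the body. About 0.06 kg. None if absent.
- lens_cap_c (a point): Black lens cap lying flat, a disc of 64 mm diameter, 20 mm thick. This point is its centre, 10 mm above its underside. About 0.04 kg. None if absent.
- jar_c (a point): Fingerprint powder jar standing upright, white with red lid, 54 mm diameter, 58 mm high. This point is its centre, 29 mm above its foot. About 0.1 kg. None if absent.
- torch: Bystander: black torch with aluminium head lying on the bench, 145 mm long, 38 mm high. Origin at its underside, mid-length. Leave.
- tent_a: Bystander: yellow folded evidence tent, 50 x 70 mm, 75 mm high. Origin at its foot. Leave.
- tent_b: Bystander: second yellow evidence tent of the same size. Leave.
- tape: Bystander: clear tape roll lying flat, 72 mm diameter, 24 mm high. Origin at its underside. Leave.
- spray: Bystander: grey spray can standing, 52 mm diameter, 150 mm high. Origin at its foot. Leave.
- tin: Bystander: small round aluminium tin, 44 mm diameter, 30 mm high. Origin at its foot. Leave.

How it is judged (in metres and radians):
On the way, in this order (a step that is already met when the one before it is completed fails the run):
1. the tray has been swung up and over and rests at the back (value of joint lift above 1.7 rad), for 0.3 s.
2. every item present is in the compartment with the tray still back and the bottle upright (value of joint lift above 1.6 rad and x of magnifier_grip in the frame of kit between -0.105 and 0.105 m and y of magnifier_grip in the frame of kit between -0.16 and 0.16 m and z of each of magnifier_grip, mirror_grip, bottle_c, lens_cap_c, jar_c in the frame of kit below 0.065 m and x of mirror_grip in the frame of kit between -0.105 and 0.105 m and y of mirror_grip in the frame of kit between -0.16 and 0.16 m and x of bottle_c in the frame of kit between -0.105 and 0.105 m and y of bottle_c in the frame of kit between -0.16 and 0.16 m and x of lens_cap_c in the frame of kit between -0.105 and 0.105 m and y of lens_cap_c in the frame of kit between -0.16 and 0.16 m and x of jar_c in the frame of kit between -0.105 and 0.105 m and y of jar_c in the frame of kit between -0.16 and 0.16 m and angle between bottle_c's own z axis and vertical below 0.3 rad), for 0.3 s.
3. the tray is lowered fully home (value of joint lift below 0.04 rad), for 0.3 s.
4. both clips have snapped down (value of joint lift below 0.04 rad and value of joint each of clip_left, clip_right above 0.0095 m), for 0.2 s.
At the end, for the whole second after the job is handed in: The tray is down (arm angle under 0.04 rad), both clips are snapped (over 9.5 mm down), every item present is inside the compartment (its listed point within the inner walls and under 65 mm above the bench) and at rest, the bottle within 0.3 rad of upright (all of step 4 and x of magnifier_grip in the frame of kit between -0.105 and 0.105 m and y of magnifier_grip in the frame of kit between -0.16 and 0.16 m and z of each of magnifier_grip, mirror_grip, bottle_c, lens_cap_c, jar_c in the frame of kit below 0.065 m and x of mirror_grip in the frame of kit between -0.105 and 0.105 m and y of mirror_grip in the frame of kit between -0.16 and 0.16 m and x of bottle_c in the frame of kit between -0.105 and 0.105 m and y of bottle_c in the frame of kit between -0.16 and 0.16 m and x of lens_cap_c in the frame of kit between -0.105 and 0.105 m and y of lens_cap_c in the frame of kit between -0.16 and 0.16 m and x of jar_c in the frame of kit between -0.105 and 0.105 m and y of jar_c in the frame of kit between -0.16 and 0.16 m and angle between bottle_c's own z axis and vertical below 0.3 rad and linear speed of each of magnifier, mirror, bottle, lens_cap, jar below 0.02 m/s); the robot touches nothing.
It fails at once if a bystander is shoved more than 40 mm from its place (distance of any of torch, tent_a, tent_b, tape, spray, tin from where it was at the start of the episode above 0.04 m).
Of magnifier, mirror, bottle, lens_cap, jar only 3 to 5 are there at a start; the rules pass over those that are not, and their reading is None.
At some moment in a run one of magnifier, mirror, lens_cap may be knocked a few centimetres aside while the robot is not near it.
It also fails if it takes over 210 s, if anything falls off the work surface, if the arm or the gripper's body presses on something with over 40 N, if the wrist force passes 120 N, or if a joint passes its speed limit or range.

## Working session

There is one attempt and no reset: what is moved stays moved. The work goes in short steps, Python scripts to look and compute and a tool call to move; the robot and the scene stay as the last step left them, time stands still between calls to the robot, and variables do not carry over. Pictures are saved under pics/ and viewed, at most 14 in all, crops included, and the job is handed in when it is done.

Besides the shell and the picture viewer there is one more tool, called after ">>>" by a JSON object that holds its "method" and its "body", one argument or row to a line. play_rows: Moves the arm, as the interface text tells. Scaled input: -1 to 1 covers 40 mm each way for a shift and 0.12 rad each way for a turn. Its arguments: {"type":"object","properties":{"targets":{"type":"array"},"newtons":{"type":"number"}},"required":["targets"]}

```bash
ls; mkdir -p pics
cat > h.py <<'E'
import numpy as np, cv2
from plant import bot, cams
from scipy.spatial.transform import Rotation as R
def save(p,n): cv2.imwrite(f'pics/{n}.png',p['img'][:,:,::-1])
E
python3 - <<'E'
from h import *
o=bot.get_obs();print(o)
for c in ['scene','side']:
    p=cams.get_image(c);save(p,c+'0')
    print(c,p['eye'],p['orientation'],p['intrinsics'],p['shot'])
    for n in ['kit','tab_grip','clip_left_top','clip_right_top','magnifier_grip','mirror_grip','bottle_c','lens_cap_c','jar_c','torch','tent_a','tape','spray','tin']:
        print(n,[(np.round(d['point']).tolist(),round(d['p'],2)) for d in cams.place_of(n,p)][:3])
    print([k for k in p])
E
```

```text
pics
{'clock': 0.0, 'joints': array([-1.28649016e+00,  5.28455667e-01,  1.43389667e+00, -1.59539455e-05,
        1.18141019e+00, -1.78479790e-01]), 'joint_vel': array([ 0.00064336, -0.00086497, -0.0005803 , -0.00058228, -0.00214924,
       -0.00119103]), 'joint_torque': array([-2.44563225e-04, -4.42347157e+01, -1.78030103e+01, -2.47336320e-04,
        8.34494946e-03, -1.45635721e-05]), 'tool_pos': array([ 278.85620522, -558.54205827,  230.34186999]), 'tool_rot': array([-1.08302553e-03,  9.73346614e-01,  2.29336417e-01, -6.47467582e-05]), 'force': array([-0.45123461, -0.75946558, -0.06241942]), 'wrist_torque': array([-0.00378864, -0.02515238,  0.07390433]), 'finger_force': 0.0, 'width': 85.5268615164269}
scene [1005.14898023  297.33945496 1027.05683712] [0.42620792 0.12108917 0.23485879 0.86517373] [[359.29852991   0.         250.53447128]
 [  0.         359.29852991 195.42263096]
 [  0.           0.           1.        ]] 1
kit [([516.0, -142.0, 2.0], 0.79)]
tab_grip [([412.0, -143.0, 144.0], 0.96)]
clip_left_top [([382.0, -26.0, 124.0], 0.39)]
clip_right_top [([399.0, -263.0, 124.0]
[... 878 characters left out ...]

clip_left_top [([385.0, -29.0, 127.0], 0.61)]
clip_right_top [([392.0, -264.0, 124.0], 0.5)]
magnifier_grip [([593.0, 180.0, 11.0], 0.93)]
mirror_grip [([547.0, 322.0, 12.0], 0.53)]
bottle_c [([403.0, 277.0, 28.0], 0.61), ([770.0, 166.0, -1.0], 0.28)]
lens_cap_c [([423.0, 384.0, 12.0], 0.67)]
jar_c [([421.0, 134.0, 29.0], 0.83)]
torch []
tent_a [([402.0, -454.0, -2.0], 0.73), ([767.0, 163.0, -1.0], 0.56), ([722.0, 256.0, 2.0], 0.37)]
tape [([537.0, 489.0, 7.0], 0.77), ([423.0, 384.0, 13.0], 0.34)]
spray [([558.0, -504.0, -3.0], 0.72), ([406.0, -144.0, 145.0], 0.17)]
tin [([724.0, 255.0, -1.0], 0.43), ([517.0, -136.0, -3.0], 0.28)]
['img', 'z_map', 'intrinsics', 'eye', 'orientation', 'shot']
```

View pics/scene0.png

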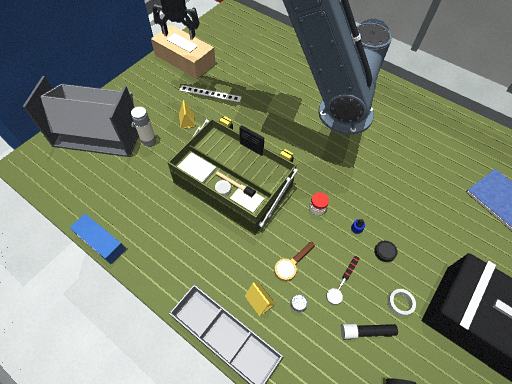

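View pics/side0.png

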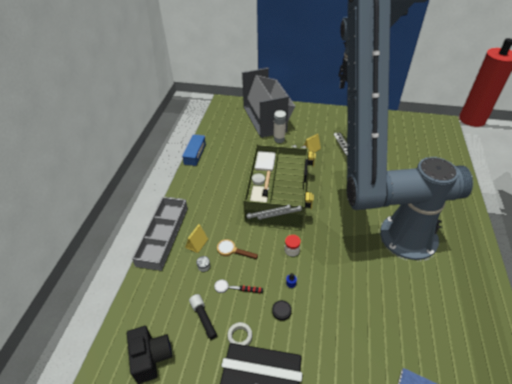

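```bash
cat >> h.py <<'E'
def cloud(p):
    K=p['intrinsics'];z=p['z_map'];v,u=np.mgrid[:z.shape[0],:z.shape[1]]
    c=np.stack([(u-K[0,2])/K[0,0]*z,-(v-K[1,2])/K[1,1]*z,-z],-1)
    q=np.array(p['orientation']);W=c@R.from_quat(q[[1,2,3,0]]).as_matrix().T+p['eye']
    W[z==0]=np.nan
    return W
E
python3 - <<'E'
from h import *
np.set_printoptions(precision=1,suppress=True)
for c in ['scene','side']:
    p=cams.get_image(c);W=cloud(p).reshape(-1,3);C=p['img'].reshape(-1,3)
    near=lambda x,y,r:np.hypot(W[:,0]-x,W[:,1]-y)<r
    b=W[near(460,-330,40)|near(460,60,30)];print(c,'bench z',np.nanmedian(b[:,2]))
    t=W[near(515,-141,230)&(W[:,2]>115)&(W[:,2]<123)]
    print('rim',len(t),cv2.minAreaRect(t[:,:2].astype(np.float32)))
    hsv=cv2.cvtColor(p['img'],cv2.COLOR_RGB2HSV).reshape(-1,3)
    for n,(x,y) in dict(L=(383,-27),Rr=(395,-263)).items():
        m=near(x,y,35)&(hsv[:,0]>18)&(hsv[:,0]<35)&(hsv[:,1]>130)&(hsv[:,2]>100)&(W[:,2]>121);print(n,m.sum(),W[m].mean(0))
    tb=W[near(410,-143,60)&(W[:,2]>155)];print('tab',len(tb),tb.mean(0),tb.min(0),tb.max(0))
    for n,(x,y,r) in dict(mag=(600,185,95),mir=(560,322,95),bot=(405,276,35),cap=(425,382,45),jar=(419,135,45)).items():
        m=near(x,y,r)&(W[:,2]>4.5)&(W[:,2]<75);q=W[m]
        if n in('bot','cap','jar'): print(n,len(q),cv2.minAreaRect(q[:,:2].astype(np.float32)),np.percentile(q[:,2],98), q[q[:,2]>np.percentile(q[:,2],98)-6].mean(0))
        else:
            print(n,len(q),cv2.fitLine(q[:,:2].astype(np.float32),cv2.DIST_HUBER,0,.01,.01).ravel(),cv2.minAreaRect(q[:,:2].astype(np.float32)),np.percentile(q[:,2],95))
E
```

```text
scene bench z 80.23578505438832
rim 774 ((501.4574279785156, -140.28753662109375), (259.2740783691406, 359.0963134765625), 3.1339163780212402)
L 59 [387.3 -25.6 124.7]
Rr 49 [ 397.6 -262.   125.1]
tab 125 [ 411.8 -143.8  162. ] [ 402.5 -189.3  155. ] [418.4 -99.2 168.2]
mag 560 [  1.   -0.2 624.  178.4] ((612.6136474609375, 180.29122924804688), (138.42587280273438, 157.52490234375), 86.8159408569336) 17.82726950423531
mir 357 [  1.    0.  580.9 324.3] ((565.99951171875, 340.80755615234375), (144.0038604736328, 148.670654296875), 33.967525482177734) 17.62969633860869
bot 149 ((411.5576477050781, 272.9664611816406), (35.36699676513672, 31.618749618530273), 85.44954681396484) 59.43689104912642 [409.7 273.4  57.7]
cap 362 ((427.5758361816406, 380.210205078125), (62.444175720214844, 61.539207458496094), 32.031044006347656) 22.70768425532267 [427.1 380.2  19.7]
jar 338 ((423.33367919921875, 136.181884765625), (53.30675506591797, 53.023597717285156), 0.6691657900810242) 60.05271356082777 [422.6 135.9  57.3]
side bench z 84.00960665687307
rim 369 ((506.2193908691406, -135.94424438476562), (2
[... 223 characters left out ...]
.339111328125, 186.75892639160156), (171.50253295898438, 164.38780212402344), 43.834774017333984) 19.649477823363714
mir 321 [  1.    0.  576.3 327.3] ((572.058837890625, 325.0581970214844), (163.80337524414062, 168.3442840576172), 0.3828611671924591) 18.194288228936784
bot 132 ((402.12872314453125, 278.2783508300781), (35.79676055908203, 52.81583786010742), 81.7319107055664) 59.266469565592395 [411.  276.2  57.9]
cap 337 ((424.8124084472656, 384.3916015625), (68.22547149658203, 72.2452621459961), 81.31272888183594) 24.741409636932527 [428.5 382.4  21.3]
jar 279 ((425.1640625, 138.57992553710938), (53.60817337036133, 59.60064697265625), 30.7105655670166) 62.28583550086581 [424.6 138.3  58.9]
```

```bash
cat >> h.py <<'E'
def down(yaw): # tool x at yaw, z down
    c,s=np.cos(yaw),np.sin(yaw); return np.array([[c,s,0],[s,-c,0],[0,0,-1.]])
def rows(wps,start=None,vmax=38,dec=2):
    """wps: (x,y,z,yaw,grip[,vmax]); None row = ('hold',n,grip)"""
    o=bot.get_obs()
    if start is None:
        q=o['tool_rot'];M=R.from_quat(q[[1,2,3,0]]).as_matrix();p=o['tool_pos'].copy()
    else: p=np.array(start[:3],float);M=down(start[3])
    out=[]
    for w in wps:
        if w[0]=='hold': out+= [[0]*6+[w[2]]]*w[1]; continue
        v=w[5] if len(w)>5 else vmax
        T=np.array(w[:3],float);D=down(w[3])
        n=int(max(1,np.ceil(np.linalg.norm(T-p)/v),np.ceil(np.linalg.norm(R.from_matrix(M.T@D).as_rotvec())/.112)))
        for k in range(n):
            f=1/(n-k)
            s=np.round(M.T@((T-p)*f)/40,dec);r=np.round(R.from_matrix(M.T@D).as_rotvec()*f/.12,dec)
            out.append([float(a)+0. for a in s]+[float(a)+0. for a in r]+[w[4]])
            p=p+M@s*40;M=M@R.from_rotvec(r*.12).as_matrix()
    f=lambda a:('%g'%a)
    for i in range(0,len(out),8): print('['+','.join('['+','.join(f(a) for a in r)+']' for r in out[i:i+8])+']')
    print('end',np.round(p,1))
KIT=np.array([517.5,-138.]);TH=.047
X=np.array([np.cos(TH),np.sin(TH)]);Y=np.array([-X[1],X[0]])
def kit(x,y): return KIT+X*x+Y*y
E
python3 - <<'E'
from h import *
g=kit(-106.5,0);print(g); yw=np.pi/2+TH
rows([(*g,225,yw,0),(*g,127,yw,0),('hold',6,1)])
E
```

```text
[ 411.1176076  -143.00365735]
[[0.63,-0.65,0.01,0,0,-0.8,0],[0.69,-0.59,0.01,0,0,-0.8,0],[0.75,-0.52,0.01,0,0,-0.8,0],[0.79,-0.45,0.01,0,0,-0.8,0],[0.83,-0.37,0.01,0,0,-0.8,0],[0.86,-0.29,0.02,0,0,-0.8,0],[0.89,-0.2,0.01,0,0,-0.8,0],[0.9,-0.12,0.02,0,0,-0.8,0]]
[[0.91,-0.03,0.01,0,0,-0.81,0],[0.91,0.06,0.02,0,0,-0.8,0],[0.9,0.15,0.01,0,0,-0.81,0],[0.88,0.24,0.02,0,0,-0.8,0],[0,0,0.82,0,0,0,0],[0,0,0.81,0,0,0,0],[0,0,0.82,0,0,0,0],[0,0,0,0,0,0,1]]
[[0,0,0,0,0,0,1],[0,0,0,0,0,0,1],[0,0,0,0,0,0,1],[0,0,0,0,0,0,1],[0,0,0,0,0,0,1]]
end [ 411.2 -143.   126.9]
```

>>> {"method": "play_rows", "body": {
  "targets": [
    [0.63,-0.65,0.01,0,0,-0.8,0],
    [0.69,-0.59,0.01,0,0,-0.8,0],
    [0.75,-0.52,0.01,0,0,-0.8,0],
    [0.79,-0.45,0.01,0,0,-0.8,0],
    [0.83,-0.37,0.01,0,0,-0.8,0],
    [0.86,-0.29,0.02,0,0,-0.8,0],
    [0.89,-0.2,0.01,0,0,-0.8,0],
    [0.9,-0.12,0.02,0,0,-0.8,0]
  ],
  "newtons": 50
}}

```text
clock: 2.27
tool_pos: [366.9, -280.4, 227.6]
tool_rot: [0.0, 0.815, 0.579, 0.0]
force: [0.0, 0.3, -0.7]
width: 85.2
finger_force: 0.0
```

>>> {"method": "play_rows", "body": {
  "targets": [
    [0.91,-0.03,0.01,0,0,-0.81,0],
    [0.91,0.06,0.02,0,0,-0.8,0],
    [0.9,0.15,0.01,0,0,-0.81,0],
    [0.88,0.24,0.02,0,0,-0.8,0],
    [0,0,0,0,0,0,0],
    [0,0,0,0,0,0,0]
  ]
}}

```text
clock: 2.77
tool_pos: [411.5, -141.3, 225.1]
tool_rot: [0.0, 0.689, 0.725, -0.0]
force: [0.1, -0.9, 0.4]
width: 85.4
finger_force: 0.0
```

Run:
```python
from h import *
p=cams.get_image('wrist');save(p,'w0')
for n in ['tab_grip','clip_left_top','clip_right_top','kit']:print(n,[(np.round(d['point'],1).tolist(),round(d['p'],2)) for d in cams.place_of(n,p)][:2])
g=kit(-106.5,0); yw=np.pi/2+TH
rows([(*g,127,yw,0),('hold',6,1)])
```

```text
tab_grip [([407.4, -139.0, 145.6], 0.55)]
clip_left_top [([382.2, -25.2, 123.9], 0.77)]
clip_right_top [([395.3, -266.5, 122.1], 0.67)]
kit [([515.2, -142.2, -1.5], 0.72)]
[[0.01,0,0.82,0,0,-0.01,0],[0.01,0,0.81,0,0,-0.01,0],[0.02,0,0.82,0,0,-0.01,0],[0,0,0,0,0,0,1],[0,0,0,0,0,0,1],[0,0,0,0,0,0,1],[0,0,0,0,0,0,1],[0,0,0,0,0,0,1]]
[[0,0,0,0,0,0,1]]
end [ 411.2 -142.9  127. ]
```

>>> {"method": "play_rows", "body": {
  "targets": [
    [0,0,0.82,0,0,0,0],
    [0,0,0.81,0,0,0,0],
    [0,0,0.82,0,0,0,0],
    [0,0,0,0,0,0,0],
    [0,0,0,0,0,0,1],
    [0,0,0,0,0,0,1],
    [0,0,0,0,0,0,1],
    [0,0,0,0,0,0,1]
  ]
}}

```text
clock: 3.68
tool_pos: [412.3, -143.9, 128.8]
tool_rot: [0.002, 0.691, 0.723, 0.0]
force: [0.1, 0.0, 0.1]
width: 38.8
finger_force: 0.0
```

>>> {"method": "play_rows", "body": {
  "targets": [
    [0,0,0,0,0,0,1],
    [0,0,0,0,0,0,1],
    [0,0,0,0,0,0,1],
    [0,0,0,0,0,0,1]
  ]
}}

```text
clock: 4.02
tool_pos: [409.7, -143.2, 128.1]
tool_rot: [-0.0, 0.69, 0.724, -0.001]
force: [-6.9, -4.3, 8.4]
width: 11.4
finger_force: 50.6
```

Run:
```python
from h import *
o=bot.get_obs();print(o['tool_pos'],o['force'],o['width'],o['finger_force'])
p0=o['tool_pos']; yw=np.pi/2+TH; w=[]
for a in np.linspace(0,1.84,17)[1:]:
    dx=160*(np.sin(a-1.134)+.906);dz=160*(np.cos(a-1.134)-.423)
    w.append((*(p0[:2]+X*dx),p0[2]+dz,yw,1))
rows(w)
```

```text
[ 409.67668129 -143.17093161  128.07167943] [-6.94241756 -4.32783404  8.37010687] 11.353722072459592 50.61234533786774
[[0,0.22,-0.41,-0.02,0.01,0.01,1],[0,0.26,-0.37,0,0,0,1],[0,0.3,-0.35,0,0,0,1],[0,0.35,-0.3,0,0,0,1],[0,0.37,-0.27,0,0,0,1],[0,0.4,-0.22,0,0,0,1],[0,0.43,-0.17,0,0,0,1],[0,0.44,-0.13,0,0,0,1]]
[[0,0.46,-0.07,0,0,0,1],[0,0.46,-0.02,0,0,0,1],[0,0.46,0.04,0,0,0,1],[0,0.45,0.08,0,0,0,1],[0,0.44,0.14,0,0,0,1],[0,0.42,0.19,0,0,0,1],[0,0.39,0.23,0,0,0,1],[0,0.37,0.28,0,0,0,1]]
end [ 658.2 -131.6  182.1]
```

>>> {"method": "play_rows", "body": {
  "targets": [
    [0,0.22,-0.41,0,0,0,1],
    [0,0.26,-0.37,0,0,0,1],
    [0,0.3,-0.35,0,0,0,1],
    [0,0.35,-0.3,0,0,0,1],
    [0,0.37,-0.27,0,0,0,1],
    [0,0.4,-0.22,0,0,0,1],
    [0,0.43,-0.17,0,0,0,1],
    [0,0.44,-0.13,0,0,0,1]
  ]
}}

```text
clock: 4.68
tool_pos: [519.3, -138.3, 216.8]
tool_rot: [-0.002, 0.69, 0.723, -0.003]
force: [-6.9, -4.0, -3.3]
width: 11.3
finger_force: 51.4
```

Run:
```python
from h import *
o=bot.get_obs();print(o['tool_pos'],o['force'],o['width'],o['finger_force'])
```

```text
[ 519.25620188 -138.26435918  216.76637205] [-6.93757582 -3.9621676  -3.34993516] 11.253849364322194 51.356136202812195
```

Following the arc with small forces; continue, settle, and then release.

>>> {"method": "play_rows", "body": {
  "targets": [
    [0,0.46,-0.07,0,0,0,1],
    [0,0.46,-0.02,0,0,0,1],
    [0,0.46,0.04,0,0,0,1],
    [0,0.45,0.08,0,0,0,1],
    [0,0.44,0.14,0,0,0,1],
    [0,0.42,0.19,0,0,0,1],
    [0,0.39,0.23,0,0,0,1],
    [0,0.37,0.28,0,0,0,1]
  ]
}}

```text
clock: 5.35
tool_pos: [658.2, -132.1, 181.6]
tool_rot: [-0.001, 0.69, 0.724, -0.003]
force: [-55.6, -5.1, 81.1]
width: 11.5
finger_force: 66.4
```

>>> {"method": "play_rows", "body": {
  "targets": [
    [0,0,0,0,0,0,1],
    [0,0,0,0,0,0,1],
    [0,0,0,0,0,0,0],
    [0,0,0,0,0,0,0],
    [0,0,0,0,0,0,0],
    [0,0,0,0,0,0,0],
    [0,0,0,0,0,0,0],
    [0,0,0,0,0,0,0]
  ]
}}

```text
clock: 6.02
tool_pos: [659.8, -131.2, 180.8]
tool_rot: [-0.0, 0.69, 0.723, 0.0]
force: [0.6, -0.8, -0.0]
width: 82.1
finger_force: 0.0
```

Run:
```python
from h import *
o=bot.get_obs();print(o['tool_pos'],o['force'],o['width'],o['joints'])
for c in ['scene','side']:
    p=cams.get_image(c);save(p,c+'1')
    for n in ['tab_grip','tray','kit','magnifier_grip','mirror_grip','bottle_c','lens_cap_c','jar_c']:
        print(n,[(np.round(d['point']).tolist(),round(d['p'],2)) for d in cams.place_of(n,p)][:2])
for n in 'magnifier mirror'.split():
    print([(np.round(d['point']).tolist(),round(d['p'],2)) for d in cams.recognise(n+'_grip',p)][:2])
```

```text
[ 659.81165774 -131.24044862  180.77978696] [ 0.58158248 -0.77697043 -0.03488861] 82.05193853850072 [-3.62158702e-01  6.46540215e-01  1.35116298e+00  1.47011339e-04
  1.14395410e+00 -4.08795923e-01]
tab_grip [([661.0, -134.0, 199.0], 0.87), ([774.0, 161.0, 0.0], 0.73)]
tray [([708.0, -133.0, 171.0], 0.62)]
kit [([516.0, -142.0, -1.0], 0.97)]
magnifier_grip [([597.0, 184.0, 5.0], 0.7), ([559.0, -497.0, 2.0], 0.52)]
mirror_grip [([550.0, 325.0, 6.0], 0.89), ([556.0, -499.0, -1.0], 0.24)]
bottle_c [([409.0, 270.0, 31.0], 0.49)]
lens_cap_c [([427.0, 382.0, 11.0], 0.75)]
jar_c [([417.0, 134.0, 30.0], 0.8)]
tab_grip [([658.0, -133.0, 200.0], 0.6)]
tray [([709.0, -134.0, 165.0], 0.91)]
kit [([519.0, -136.0, -6.0], 0.56), ([538.0, 488.0, 3.0], 0.37)]
magnifier_grip [([594.0, 179.0, 8.0], 0.63)]
mirror_grip [([544.0, 321.0, 13.0], 0.66)]
bottle_c [([405.0, 277.0, 28.0], 0.67)]
lens_cap_c [([422.0, 385.0, 11.0], 0.71), ([547.0, 325.0, 10.0], 0.23)]
jar_c [([420.0, 136.0, 31.0], 0.79)]
[([644.0, 182.0, 14.0], 0.95)]
[([587.0, 331.0, 17.0], 0.78), ([403.0, 288.0, 32.0], 0.16)]
```

Run:
```python
from h import *
np.set_printoptions(precision=2,suppress=True)
for c in ['scene','side']:
    p=cams.get_image(c);W=cloud(p).reshape(-1,3)
    for n,(x,y) in dict(mag=(625,185),mir=(585,322)).items():
        m=(np.hypot(W[:,0]-x,W[:,1]-y)<110)&(W[:,2]>8)&(W[:,2]<30)&(np.abs(W[:,1]-y)<60);q=W[m]
        print(c,n,len(q),cv2.fitLine(q[:,:2].astype(np.float32),cv2.DIST_HUBER,0,.01,.01).ravel(),cv2.minAreaRect(q[:,:2].astype(np.float32)))
rows([(660,-131,245,TH+np.pi/2,0),(500,25,220,1,0),(421,136,180,TH,0),(421,136,8,TH,0),('hold',8,1)])
```

```text
scene mag 554 [  0.99  -0.14 623.34 179.17] ((639.1038818359375, 179.57131958007812), (184.76918029785156, 87.40089416503906), 15.157075881958008)
scene mir 316 [  1.     0.05 577.24 324.18] ((579.899169921875, 318.21661376953125), (161.14248657226562, 41.89604568481445), 8.377813339233398)
side mag 341 [  0.99  -0.17 621.34 182.44] ((618.5333862304688, 172.9924774169922), (151.85675048828125, 63.97629928588867), 2.335299015045166)
side mir 255 [  1.     0.01 577.53 327.14] ((581.0610961914062, 331.73651123046875), (42.6624870300293, 163.70677185058594), 86.81880950927734)
[[0.01,0,-0.8,0,0,0,0],[0,0.01,-0.8,0,0,-0.01,0],[0.68,-0.64,0.1,0,0,0.86,0],[0.61,-0.7,0.1,0,0,0.86,0],[0.54,-0.76,0.11,0,0,0.86,0],[0.46,-0.81,0.1,0,0,0.86,0],[0.37,-0.86,0.11,0,0,0.86,0],[0.27,-0.89,0.1,0,0,0.85,0]]
[[0.14,-0.35,0.11,0,0,0.88,0],[0.1,-0.36,0.11,0,0,0.88,0],[0.07,-0.37,0.11,0,0,0.88,0],[0.02,-0.38,0.11,0,0,0.88,0],[-0.01,-0.38,0.11,0,0,0.88,0],[-0.06,-0.37,0.11,0,0,0.89,0],[-0.09,-0.37,0.11,0,0,0.88,0],[-0.13,-0.36,0.12,0,0,0.89,0]]
[[-0.17,-0.34,0.11,0,0,0.88,0],[0,0,0.86,0,0,0,0],[0,0,0.86,0,0,0,0],[0,0,0.86,0,0,0,0],[0,0,0.86,0,0,0,0],[0,0,0.86,0,0,0,0],[0,0,0,0,0,0,1],[0,0,0,0,0,0,1]]
[[0,0,0,0,0,0,1],[0,0,0,0,0,0,1],[0,0,0,0,0,0,1],[0,0,0,0,0,0,1],[0,0,0,0,0,0,1],[0,0,0,0,0,0,1]]
end [421.1 136.2   8.1]
```

>>> {"method": "play_rows", "body": {
  "targets": [
    [0,0,-0.8,0,0,0,0],
    [0,0,-0.8,0,0,0,0],
    [0.68,-0.64,0.1,0,0,0.86,0],
    [0.61,-0.7,0.1,0,0,0.86,0],
    [0.54,-0.76,0.11,0,0,0.86,0],
    [0.46,-0.81,0.1,0,0,0.86,0],
    [0.37,-0.86,0.11,0,0,0.86,0],
    [0.27,-0.89,0.1,0,0,0.85,0]
  ]
}}

```text
clock: 7.78
tool_pos: [498.2, 25.8, 220.1]
tool_rot: [0.0, 0.879, 0.477, 0.0]
force: [0.8, 0.7, -0.8]
width: 85.5
finger_force: 0.0
```

>>> {"method": "play_rows", "body": {
  "targets": [
    [0.14,-0.35,0.11,0,0,0.88,0],
    [0.1,-0.36,0.11,0,0,0.88,0],
    [0.07,-0.37,0.11,0,0,0.88,0],
    [0.02,-0.38,0.11,0,0,0.88,0],
    [-0.01,-0.38,0.11,0,0,0.88,0],
    [-0.06,-0.37,0.11,0,0,0.89,0],
    [-0.09,-0.37,0.11,0,0,0.88,0],
    [-0.13,-0.36,0.12,0,0,0.89,0]
  ],
  "newtons": 30
}}

```text
clock: 8.45
tool_pos: [429.7, 124.2, 184.6]
tool_rot: [0.0, 0.997, 0.073, 0.001]
force: [-0.5, -0.5, 0.9]
width: 85.5
finger_force: 0.0
```

>>> {"method": "play_rows", "body": {
  "targets": [
    [-0.17,-0.34,0.11,0,0,0.88,0],
    [0,0,0,0,0,0,0]
  ]
}}

```text
clock: 8.62
tool_pos: [418.3, 137.5, 179.5]
tool_rot: [-0.0, 1.0, 0.023, -0.002]
force: [-0.7, -0.8, -0.2]
width: 85.3
finger_force: 0.0
```

Run:
```python
from h import *
print(bot.get_obs()['tool_pos'])
p=cams.get_image('wrist');save(p,'w1')
for n in ['tray','jar_c','bottle_c','lens_cap_c','mirror_grip','magnifier_grip']:print(n,[(np.round(d['point'],1).tolist(),round(d['p'],2)) for d in cams.place_of(n,p)][:2])
```

```text
[418.30386268 137.4846021  179.52294393]
tray [([550.1, 323.4, 4.7], 0.32)]
jar_c [([420.2, 135.4, 27.9], 0.57)]
bottle_c [([408.9, 276.5, 30.9], 0.81)]
lens_cap_c [([424.8, 383.6, 9.3], 0.89)]
mirror_grip [([552.4, 322.1, 6.2], 0.78)]
magnifier_grip [([596.1, 180.8, 8.9], 0.56), ([412.4, 275.1, 31.1], 0.48)]
```

View pics/w1.png

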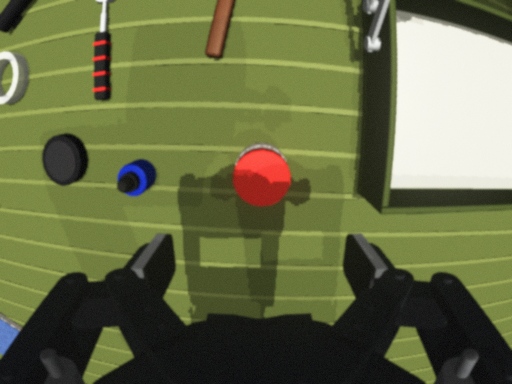

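>>> {"method": "play_rows", "body": {
  "targets": [
    [0,0,0.86,0,0,0,0],
    [0,0,0.86,0,0,0,0],
    [0,0,0.86,0,0,0,0],
    [0,0,0.86,0,0,0,0],
    [0,0,0.85,0,0,0,0],
    [0,0,0,0,0,0,0],
    [0,0,0,0,0,0,1],
    [0,0,0,0,0,0,1]
  ]
}}

```text
clock: 9.63
tool_pos: [421.9, 135.9, 9.6]
tool_rot: [-0.0, 1.0, 0.023, 0.001]
force: [-0.6, 0.7, 1.0]
width: 63.9
finger_force: 0.0
```

>>> {"method": "play_rows", "body": {
  "targets": [
    [0,0,0,0,0,0,1],
    [0,0,0,0,0,0,1],
    [0,0,0,0,0,0,1],
    [0,0,0,0,0,0,1]
  ]
}}

```text
clock: 9.97
tool_pos: [422.6, 136.2, 10.8]
tool_rot: [-0.0, 1.0, 0.023, 0.003]
force: [0.5, -0.0, 9.9]
width: 53.5
finger_force: 32.3
```

Run:
```python
from h import *
o=bot.get_obs();p=o['tool_pos'];print(p,o['force'],o['width'],o['finger_force'])
t=kit(-68,-20);print(t)
rows([(*p[:2],135,TH,1),(*t,135,TH,1),(*t,18.5,TH,1,30),('hold',1,1),('hold',4,.3),(*t,140,TH,.0)])
```

```text
[422.63785535 136.20700803  10.84250874] [ 5.23451089e-01 -4.79190814e-03  9.92617712e+00] 53.498286472830046 32.288862615823746
[ 450.51474614 -161.17273754]
[[0,0,-0.78,0,-0.01,0,1],[0,0,-0.77,0,-0.01,0,1],[0.01,0,-0.78,0,-0.01,0,1],[0,0,-0.77,0,-0.01,0,1],[0.04,0.93,0,0,0,0,1],[0.04,0.93,0,0,0,0,1],[0.05,0.93,0,0,0,0,1],[0.04,0.93,0,0,0,0,1]]
[[0.05,0.93,0,0,0,0,1],[0.04,0.94,0,0,0,0,1],[0.05,0.93,0,0,0,0,1],[0.04,0.94,0,0,0,0,1],[0,0,0.73,0,0,0,1],[0,0,0.73,0,0,0,1],[0,0,0.72,0,0,0,1],[0,0,0.73,0,0,0,1]]
[[0,0,0,0,0,0,1],[0,0,0,0,0,0,0.3],[0,0,0,0,0,0,0.3],[0,0,0,0,0,0,0.3],[0,0,0,0,0,0,0.3],[0,0,-0.76,0,0,0,0],[0,0,-0.76,0,0,0,0],[0,0,-0.76,0,0,0,0]]
[[0,0,-0.76,0,0,0,0]]
end [ 450.5 -161.2  140. ]
```

>>> {"method": "play_rows", "body": {
  "targets": [
    [0,0,-0.78,0,0,0,1],
    [0,0,-0.77,0,0,0,1],
    [0,0,-0.78,0,0,0,1],
    [0,0,-0.77,0,0,0,1],
    [0.04,0.93,0,0,0,0,1],
    [0.04,0.93,0,0,0,0,1],
    [0.05,0.93,0,0,0,0,1],
    [0.04,0.93,0,0,0,0,1]
  ]
}}

```text
clock: 10.63
tool_pos: [435.0, -13.5, 134.3]
tool_rot: [0.001, 1.0, 0.024, 0.002]
force: [1.5, 0.1, -1.3]
width: 53.4
finger_force: 32.3
```

>>> {"method": "play_rows", "body": {
  "targets": [
    [0.05,0.93,0,0,0,0,1],
    [0.04,0.94,0,0,0,0,1],
    [0.05,0.93,0,0,0,0,1],
    [0.04,0.94,0,0,0,0,1],
    [0,0,0,0,0,0,1],
    [0,0,0.73,0,0,0,1],
    [0,0,0.73,0,0,0,1],
    [0,0,0.72,0,0,0,1]
  ]
}}

```text
clock: 11.3
tool_pos: [449.5, -162.1, 46.1]
tool_rot: [0.001, 1.0, 0.023, 0.002]
force: [0.1, -0.1, -0.1]
width: 53.6
finger_force: 32.3
```

>>> {"method": "play_rows", "body": {
  "targets": [
    [0,0,0.7,0,0,0,1],
    [0,0,0,0,0,0,1],
    [0,0,0,0,0,0,1]
  ]
}}

```text
clock: 11.55
tool_pos: [448.5, -161.0, 17.2]
tool_rot: [-0.0, 1.0, 0.023, -0.0]
force: [0.2, -0.5, -0.9]
width: 53.7
finger_force: 32.4
```

Run:
```python
from h import *
o=bot.get_obs();p=o['tool_pos'];print(p,o['force'],o['width'],o['finger_force'])
t=kit(-68,-20)
rows([('hold',4,.2),(*t,140,TH,.0),(480,60,150,TH,0),(408,275.5,110,TH,0),(408,275.5,3,TH,0),('hold',8,1)],start=[*p,TH])
```

```text
[ 448.50342311 -160.98806305   17.18262214] [ 0.1726545  -0.51648018 -0.88822234] 53.65771745808122 32.36578166484833
[[0,0,0,0,0,0,0.2],[0,0,0,0,0,0,0.2],[0,0,0,0,0,0,0.2],[0,0,0,0,0,0,0.2],[0.01,0,-0.77,0,0,0,0],[0.01,0,-0.77,0,0,0,0],[0.02,0,-0.77,0,0,0,0],[0.01,0.01,-0.76,0,0,0,0]]
[[0.17,-0.92,-0.04,0,0,0,0],[0.17,-0.91,-0.04,0,0,0,0],[0.16,-0.92,-0.04,0,0,0,0],[0.17,-0.91,-0.04,0,0,0,0],[0.16,-0.92,-0.05,0,0,0,0],[0.17,-0.91,-0.04,0,0,0,0],[-0.22,-0.78,0.14,0,0,0,0],[-0.22,-0.78,0.14,0,0,0,0]]
[[-0.22,-0.78,0.14,0,0,0,0],[-0.22,-0.78,0.14,0,0,0,0],[-0.22,-0.78,0.15,0,0,0,0],[-0.22,-0.78,0.14,0,0,0,0],[-0.23,-0.79,0.15,0,0,0,0],[0,0,0.89,0,0,0,0],[0,0,0.89,0,0,0,0],[0,0,0.89,0,0,0,0]]
[[0,0,0,0,0,0,1],[0,0,0,0,0,0,1],[0,0,0,0,0,0,1],[0,0,0,0,0,0,1],[0,0,0,0,0,0,1],[0,0,0,0,0,0,1],[0,0,0,0,0,0,1],[0,0,0,0,0,0,1]]
end [407.9 275.6   3.2]
```

>>> {"method": "play_rows", "body": {
  "targets": [
    [0,0,0,0,0,0,0.2],
    [0,0,0,0,0,0,0.2],
    [0,0,0,0,0,0,0.2],
    [0,0,0,0,0,0,0.2],
    [0,0,-0.77,0,0,0,0.2],
    [0,0,-0.77,0,0,0,0],
    [0,0,-0.77,0,0,0,0],
    [0,0,-0.76,0,0,0,0]
  ]
}}

```text
clock: 12.22
tool_pos: [448.5, -161.1, 141.8]
tool_rot: [-0.0, 1.0, 0.023, -0.0]
force: [0.6, 0.2, -0.8]
width: 85.8
finger_force: 0.0
```

>>> {"method": "play_rows", "body": {
  "targets": [
    [0.17,-0.92,-0.04,0,0,0,0],
    [0.17,-0.91,-0.04,0,0,0,0],
    [0.16,-0.92,-0.04,0,0,0,0],
    [0.17,-0.91,-0.04,0,0,0,0],
    [0.16,-0.92,-0.05,0,0,0,0],
    [0.17,-0.91,-0.04,0,0,0,0],
    [-0.22,-0.78,0.14,0,0,0,0],
    [-0.22,-0.78,0.14,0,0,0,0]
  ]
}}

```text
clock: 12.88
tool_pos: [458.9, 123.2, 139.8]
tool_rot: [-0.0, 1.0, 0.023, 0.002]
force: [0.8, -0.0, -0.7]
width: 85.4
finger_force: 0.0
```

>>> {"method": "play_rows", "body": {
  "targets": [
    [-0.22,-0.78,0.14,0,0,0,0],
    [-0.22,-0.78,0.14,0,0,0,0],
    [-0.22,-0.78,0.15,0,0,0,0],
    [-0.22,-0.78,0.14,0,0,0,0],
    [-0.23,-0.79,0.15,0,0,0,0],
    [0,0,0,0,0,0,0],
    [0,0,0,0,0,0,0]
  ]
}}

```text
clock: 13.47
tool_pos: [405.4, 276.9, 110.3]
tool_rot: [0.0, 1.0, 0.025, -0.0]
force: [0.2, 0.3, 0.4]
width: 85.4
finger_force: 0.0
```

Run:
```python
from h import *
o=bot.get_obs();p0=o['tool_pos'];print(p0,o['width'])
p=cams.get_image('wrist')
for n in ['bottle_c','lens_cap_c','mirror_grip','magnifier_grip']:print(n,[(np.round(d['point'],1).tolist(),round(d['p'],2)) for d in cams.place_of(n,p)][:2])
p=cams.get_image('scene');
for n in ['jar_c','bottle_c','magnifier_grip']:print(n,[(np.round(d['point'],1).tolist(),round(d['p'],2)) for d in cams.place_of(n,p)][:2])
```

```text
[405.43659367 276.86222239 110.31012482] 85.40500503947389
bottle_c [([412.5, 274.8, 30.6], 0.81)]
lens_cap_c [([428.1, 380.7, 8.4], 0.82)]
mirror_grip [([551.1, 321.6, 6.8], 0.65)]
magnifier_grip []
jar_c [([445.2, -163.3, 39.5], 0.87)]
bottle_c [([411.1, 272.9, 28.4], 0.53), ([517.3, -143.8, -2.9], 0.4)]
magnifier_grip [([593.5, 181.7, 8.0], 0.89), ([512.0, -140.7, -0.6], 0.53)]
```

>>> {"method": "play_rows", "body": {
  "targets": [
    [0.1,0.05,0.89,0,0,0,0],
    [0,0,0.89,0,0,0,0],
    [0,0,0.88,0,0,0,0],
    [0,0,0,0,0,0,0],
    [0,0,0,0,0,0,1],
    [0,0,0,0,0,0,1],
    [0,0,0,0,0,0,1],
    [0,0,0,0,0,0,1]
  ]
}}

```text
clock: 14.58
tool_pos: [412.3, 274.4, 6.3]
tool_rot: [-0.001, 1.0, 0.023, 0.003]
force: [-0.4, 0.8, -0.7]
width: 38.9
finger_force: 0.0
```

>>> {"method": "play_rows", "body": {
  "targets": [
    [0,0,0,0,0,0,1],
    [0,0,0,0,0,0,1],
    [0,0,0,0,0,0,1],
    [0,0,0,0,0,0,1]
  ]
}}

```text
clock: 14.92
tool_pos: [412.2, 274.4, 6.4]
tool_rot: [-0.001, 1.0, 0.023, 0.002]
force: [-0.3, -0.1, 6.0]
width: 35.4
finger_force: 29.5
```

Run:
```python
from h import *
o=bot.get_obs();p=o['tool_pos'];print(p,o['force'],o['width'],o['finger_force'])
t=kit(-68,-110);print(t)
rows([(*p[:2],150,TH,1),(*t,150,TH,1),('hold',2,1),(*t,p[2]+9,TH,1,30),('hold',2,1)])
```

```text
[412.16430122 274.38729331   6.37458286] [-0.32977096 -0.1160255   5.99869512] 35.35143093970508 29.478984475135803
[ 454.74318896 -251.07335083]
[[0,0,-0.9,0,-0.01,0,1],[0,0,-0.9,0,-0.01,0,1],[0.01,0,-0.9,-0.01,-0.01,0,1],[0,0,-0.89,0,-0.01,0,1],[0.03,0.94,0,0,0,0,1],[0.03,0.94,0,0,0,0,1],[0.03,0.94,0,0,0,0,1],[0.03,0.94,0,0,0,0,1]]
[[0.03,0.94,0,0,0,0,1],[0.03,0.94,0,0,0,0,1],[0.03,0.94,0,0,0,0,1],[0.03,0.94,0,0,0,0,1],[0.04,0.94,0,0,0,0,1],[0.03,0.94,0,0,0,0,1],[0.04,0.94,0,0,0,0,1],[0.03,0.94,0,0,0,0,1]]
[[0.04,0.94,0,0,0,0,1],[0.03,0.95,-0.01,0,0,0,1],[0,0,0,0,0,0,1],[0,0,0,0,0,0,1],[0,0,0.67,0,0,0,1],[0,0,0.68,0,0,0,1],[0,0,0.67,0,0,0,1],[0,0,0.68,0,0,0,1]]
[[0,0,0.67,0,0,0,1],[0,0,0,0,0,0,1],[0,0,0,0,0,0,1]]
end [ 454.7 -251.1   15.4]
```

>>> {"method": "play_rows", "body": {
  "targets": [
    [0,0,-0.9,0,0,0,1],
    [0,0,-0.9,0,0,0,1],
    [0,0,-0.9,0,0,0,1],
    [0,0,-0.89,0,0,0,1],
    [0.03,0.94,0,0,0,0,1],
    [0.03,0.94,0,0,0,0,1],
    [0.03,0.94,0,0,0,0,1],
    [0.03,0.94,0,0,0,0,1]
  ]
}}

```text
clock: 15.58
tool_pos: [422.6, 122.7, 149.6]
tool_rot: [0.0, 1.0, 0.024, 0.002]
force: [1.3, 0.3, -0.8]
width: 35.2
finger_force: 30.3
```

>>> {"method": "play_rows", "body": {
  "targets": [
    [0.03,0.94,0,0,0,0,1],
    [0.03,0.94,0,0,0,0,1],
    [0.03,0.94,0,0,0,0,1],
    [0.03,0.94,0,0,0,0,1],
    [0.04,0.94,0,0,0,0,1],
    [0.03,0.94,0,0,0,0,1],
    [0.04,0.94,0,0,0,0,1],
    [0.03,0.94,0,0,0,0,1]
  ]
}}

```text
clock: 16.25
tool_pos: [446.8, -178.3, 149.3]
tool_rot: [0.001, 1.0, 0.023, 0.001]
force: [0.8, -0.1, -0.9]
width: 35.5
finger_force: 30.3
```

>>> {"method": "play_rows", "body": {
  "targets": [
    [0.04,0.94,0,0,0,0,1],
    [0.03,0.95,0,0,0,0,1],
    [0,0,0,0,0,0,1],
    [0,0,0,0,0,0,1]
  ]
}}

```text
clock: 16.58
tool_pos: [453.5, -254.2, 149.1]
tool_rot: [0.001, 1.0, 0.021, 0.002]
force: [0.8, 1.0, -0.4]
width: 35.3
finger_force: 30.3
```

>>> {"method": "play_rows", "body": {
  "targets": [
    [0,0,0.67,0,0,0,1],
    [0,0,0.68,0,0,0,1],
    [0,0,0.67,0,0,0,1],
    [0,0,0.68,0,0,0,1],
    [0,0,0.55,0,0,0,1],
    [0,0,0,0,0,0,1],
    [0,0,0,0,0,0,1]
  ]
}}

```text
clock: 17.17
tool_pos: [452.5, -250.0, 17.7]
tool_rot: [-0.001, 1.0, 0.024, -0.001]
force: [0.3, -0.7, 0.4]
width: 34.6
finger_force: 31.1
```

Run:
```python
from h import *
o=bot.get_obs();p=o['tool_pos'];print(p,o['force'],o['width'],o['finger_force'],o['tool_rot'])
c=p[:2]
print('lower by',(p[2]-15)/40)
rows([(*c,150,TH,0),(426,300,150,TH+1.,0),(426,382,110,TH+np.pi/2,0),('hold',2,0),],start=[*p[:2],15,TH])
```

```text
[ 452.52359523 -249.96799852   17.66211141] [ 0.25197375 -0.70281629  0.37621128] 34.638689783029655 31.139078736305237 [-8.06945899e-04  9.99714171e-01  2.38805163e-02 -8.04004791e-04]
lower by 0.06655278519631311
[[0,0,-0.84,0,0,0,0],[0,0,-0.84,0,0,0,0],[0,0,-0.85,0,0,0,0],[0,0,-0.84,0,0,0,0],[0,-0.92,0,0,0,-0.56,0],[0.06,-0.92,0,0,0,-0.56,0],[0.12,-0.91,0,0,0,-0.55,0],[0.18,-0.9,0,0,0,-0.56,0]]
[[0.24,-0.88,0,0,0,-0.55,0],[0.3,-0.87,0,0,0,-0.56,0],[0.36,-0.84,0,0,0,-0.55,0],[0.41,-0.82,0,0,0,-0.56,0],[0.47,-0.79,0,0,0,-0.55,0],[0.52,-0.76,0,0,0,-0.56,0],[0.57,-0.72,0,0,0,-0.55,0],[0.61,-0.68,0,0,0,-0.56,0]]
[[0.66,-0.64,0,0,0,-0.55,0],[0.7,-0.6,0,0,0,-0.56,0],[0.73,-0.55,0,0,0,-0.55,0],[0.3,-0.17,0.17,0,0,-0.79,0],[0.31,-0.14,0.17,0,0,-0.79,0],[0.32,-0.11,0.16,0,0,-0.79,0],[0.33,-0.08,0.17,0,0,-0.8,0],[0.34,-0.05,0.16,0,0,-0.79,0]]
[[0.34,-0.02,0.16,0,0,-0.8,0],[0,0,0,0,0,0,0],[0,0,0,0,0,0,0]]
end [426.  382.  110.2]
```

>>> {"method": "play_rows", "body": {
  "targets": [
    [0,0,0.06,0,0,0,1],
    [0,0,0,0,0,0,0.4],
    [0,0,0,0,0,0,0.4],
    [0,0,0,0,0,0,0.4],
    [0,0,-0.4,0,0,0,0.4],
    [0,0,-0.84,0,0,0,0.4],
    [0,0,-0.85,0,0,0,0.4],
    [0,0,-0.84,0,0,0,0]
  ]
}}

```text
clock: 17.83
tool_pos: [453.0, -251.1, 135.0]
tool_rot: [0.0, 1.0, 0.023, 0.001]
force: [0.0, -0.2, 0.4]
width: 62.0
finger_force: 0.0
```

>>> {"method": "play_rows", "body": {
  "targets": [
    [0,0,-0.4,0,0,0,0],
    [0,-0.92,0,0,0,-0.56,0],
    [0.06,-0.92,0,0,0,-0.56,0],
    [0.12,-0.91,0,0,0,-0.55,0],
    [0.18,-0.9,0,0,0,-0.56,0],
    [0.24,-0.88,0,0,0,-0.55,0],
    [0.3,-0.87,0,0,0,-0.56,0],
    [0.36,-0.84,0,0,0,-0.55,0]
  ]
}}

```text
clock: 18.5
tool_pos: [440.6, 6.8, 150.0]
tool_rot: [0.001, 0.967, 0.255, 0.001]
force: [1.0, 0.0, 0.4]
width: 85.6
finger_force: 0.0
```

>>> {"method": "play_rows", "body": {
  "targets": [
    [0.41,-0.82,0,0,0,-0.56,0],
    [0.47,-0.79,0,0,0,-0.55,0],
    [0.52,-0.76,0,0,0,-0.56,0],
    [0.57,-0.72,0,0,0,-0.55,0],
    [0.61,-0.68,0,0,0,-0.56,0],
    [0.66,-0.64,0,0,0,-0.55,0],
    [0.7,-0.6,0,0,0,-0.56,0],
    [0.73,-0.55,0,0,0,-0.55,0]
  ]
}}

```text
clock: 19.17
tool_pos: [426.3, 300.7, 150.2]
tool_rot: [0.0, 0.865, 0.501, 0.002]
force: [0.5, -0.8, -0.3]
width: 85.0
finger_force: 0.0
```

>>> {"method": "play_rows", "body": {
  "targets": [
    [0.3,-0.17,0.17,0,0,-0.79,0],
    [0.31,-0.14,0.17,0,0,-0.79,0],
    [0.32,-0.11,0.16,0,0,-0.79,0],
    [0.33,-0.08,0.17,0,0,-0.8,0],
    [0.34,-0.05,0.16,0,0,-0.79,0],
    [0.34,-0.02,0.16,0,0,-0.8,0],
    [0,0,0,0,0,0,0],
    [0,0,0,0,0,0,0]
  ]
}}

```text
clock: 19.83
tool_pos: [426.6, 380.7, 109.8]
tool_rot: [0.0, 0.691, 0.723, 0.001]
force: [-0.4, 0.2, -0.4]
width: 85.4
finger_force: 0.0
```

Run:
```python
from h import *
o=bot.get_obs();p0=o['tool_pos'];print(p0,o['width'])
p=cams.get_image('wrist')
for n in ['lens_cap_c','mirror_grip','magnifier_grip']:print(n,[(np.round(d['point'],1).tolist(),round(d['p'],2)) for d in cams.place_of(n,p)][:2])
p=cams.get_image('scene');save(p,'scene2')
for n in ['jar_c','bottle_c','lens_cap_c','mirror_grip','magnifier_grip']:print(n,[(np.round(d['point'],1).tolist(),round(d['p'],2)) for d in cams.place_of(n,p)][:2])
c=np.array([426.5,382]);t=kit(0,112)
print(t)
rows([(*c,-2,TH+np.pi/2,0)])
```

```text
[426.55998011 380.69446311 109.81613457] 85.43737642834044
lens_cap_c [([424.9, 382.6, 8.3], 0.89)]
mirror_grip [([551.8, 320.7, 2.3], 0.6)]
magnifier_grip [([595.9, 179.1, 8.4], 0.66)]
jar_c [([444.6, -164.1, 42.2], 0.7), ([597.6, 183.2, 4.0], 0.64)]
bottle_c [([452.2, -250.1, 37.8], 0.7)]
lens_cap_c [([425.0, 382.7, 9.9], 0.6)]
mirror_grip [([548.4, 325.2, 5.2], 0.94)]
magnifier_grip [([598.3, 184.3, 4.1], 0.81), ([444.9, -163.4, 39.6], 0.74)]
[512.23793782 -26.12368123]
[[0.02,0,0.92,0,0,0,0],[0.01,-0.01,0.92,0,0,-0.01,0],[0.02,0,0.93,0,0,0,0]]
end [426.6 382.   -2.2]
```

>>> {"method": "play_rows", "body": {
  "targets": [
    [0.02,0,0.92,0,0,0,0],
    [0.02,0,0.92,0,0,0,0],
    [0,0,0.6,0,0,0,0],
    [0,0,0.3,0,0,0,0],
    [0,0,0,0,0,0,0],
    [0,0,0,0,0,0,1],
    [0,0,0,0,0,0,1],
    [0,0,0,0,0,0,1]
  ]
}}

```text
clock: 21.0
tool_pos: [428.2, 382.7, 0.8]
tool_rot: [0.001, 0.69, 0.723, 0.002]
force: [-0.3, 0.3, 0.1]
width: 62.4
finger_force: 32.8
```

>>> {"method": "play_rows", "body": {
  "targets": [
    [0,0,0,0,0,0,1],
    [0,0,0,0,0,0,1],
    [0,0,0,0,0,0,1]
  ]
}}

```text
clock: 21.25
tool_pos: [427.9, 382.6, 0.5]
tool_rot: [0.0, 0.691, 0.723, 0.002]
force: [-0.2, -0.1, 6.2]
width: 62.7
finger_force: 33.5
```

Run:
```python
from h import *
o=bot.get_obs();p=o['tool_pos'];print(p,o['force'],o['width'],o['finger_force'])
t=kit(0,112);yw=TH+np.pi/2
rows([(*p[:2],120,yw,1),(*t,120,yw,1),('hold',2,1),(*t,p[2]+11,yw,1,30),('hold',2,1)])
```

```text
[427.89410299 382.57313735   0.49328322] [-0.17236995 -0.13962819  6.21108188] 62.73251781298302 33.51794958114624
[[0,0,-0.75,0.01,0,0,1],[0,0,-0.75,0,0,0,1],[0,0,-0.74,0.01,-0.01,0,1],[0,0,-0.75,0,0,0,1],[-0.94,0.15,0,0,0,0,1],[-0.94,0.15,0,0,0,0,1],[-0.94,0.15,0,0,0,0,1],[-0.94,0.15,0,0,0,0,1]]
[[-0.93,0.15,0,0,0,0,1],[-0.94,0.15,0,0,0,0,1],[-0.93,0.15,0,0,0,0,1],[-0.94,0.15,0,0,0,0,1],[-0.93,0.15,0,0,0,0,1],[-0.94,0.14,0,0,0,0,1],[-0.93,0.15,0,0,0,0,1],[0,0,0,0,0,0,1]]
[[0,0,0,0,0,0,1],[0,0,0.68,0,0,0,1],[0,0,0.68,0,0,0,1],[0,0,0.68,0,0,0,1],[0,0,0.67,0,0,0,1],[0,0,0,0,0,0,1],[0,0,0,0,0,0,1]]
end [512.4 -26.1  11.6]
```

>>> {"method": "play_rows", "body": {
  "targets": [
    [0,0,-0.75,0,0,0,1],
    [0,0,-0.75,0,0,0,1],
    [0,0,-0.74,0,0,0,1],
    [0,0,-0.75,0,0,0,1],
    [-0.94,0.15,0,0,0,0,1],
    [-0.94,0.15,0,0,0,0,1],
    [-0.94,0.15,0,0,0,0,1],
    [-0.94,0.15,0,0,0,0,1]
  ]
}}

```text
clock: 21.92
tool_pos: [457.8, 231.7, 119.3]
tool_rot: [0.0, 0.69, 0.724, 0.001]
force: [0.1, -0.3, -0.9]
width: 62.8
finger_force: 33.4
```

>>> {"method": "play_rows", "body": {
  "targets": [
    [-0.93,0.15,0,0,0,0,1],
    [-0.94,0.15,0,0,0,0,1],
    [-0.93,0.15,0,0,0,0,1],
    [-0.94,0.15,0,0,0,0,1],
    [-0.93,0.15,0,0,0,0,1],
    [-0.94,0.14,0,0,0,0,1],
    [-0.93,0.15,0,0,0,0,1],
    [0,0,0,0,0,0,1]
  ]
}}

```text
clock: 22.58
tool_pos: [515.0, -33.3, 119.3]
tool_rot: [0.003, 0.693, 0.721, 0.001]
force: [0.7, 0.6, 0.4]
width: 62.6
finger_force: 33.4
```

>>> {"method": "play_rows", "body": {
  "targets": [
    [0,0,0,0,0,0,1],
    [0,0,0.68,0,0,0,1],
    [0,0,0.68,0,0,0,1],
    [0,0,0.68,0,0,0,1],
    [0,0,0.6,0,0,0,1],
    [0,0,0,0,0,0,1],
    [0,0,0,0,0,0,1]
  ]
}}

```text
clock: 23.17
tool_pos: [510.0, -25.0, 12.3]
tool_rot: [-0.002, 0.69, 0.724, -0.001]
force: [0.3, -0.4, -0.4]
width: 62.5
finger_force: 34.9
```

Run:
```python
from h import *
o=bot.get_obs();p=o['tool_pos'];print(p,o['force'],o['width'],o['finger_force'])
t=p[:2];yw=TH+np.pi/2
# mirror yaw .03: tool x along handle to the head => yaw .03 ; hover
for ym in (.03,):
    rows([(*t,110,yw,0),(549,250,130,.7,0),(549.5,322.5,110,ym,0),('hold',2,0)],start=[*p,yw])
```

```text
[510.04978533 -24.97807191  12.27849207] [ 0.29556768 -0.39969274 -0.35818624] 62.49975056163254 34.89648520946503
[[0,0,-0.81,0,0,0,0],[0,0,-0.82,0,0,0,0],[0,0,-0.81,0,0,0,0],[0.76,0.14,-0.06,0,0,0.85,0],[0.77,0.07,-0.06,0,0,0.85,0],[0.77,-0.01,-0.05,0,0,0.85,0],[0.77,-0.09,-0.06,0,0,0.85,0],[0.75,-0.17,-0.05,0,0,0.85,0]]
[[0.73,-0.24,-0.06,0,0,0.85,0],[0.7,-0.32,-0.05,0,0,0.85,0],[0.67,-0.39,-0.06,0,0,0.85,0],[0.62,-0.45,-0.05,0,0,0.85,0],[0.2,-0.23,0.08,0,0,0.93,0],[0.17,-0.25,0.08,0,0,0.93,0],[0.14,-0.27,0.08,0,0,0.93,0],[0.11,-0.28,0.09,0,0,0.93,0]]
[[0.08,-0.29,0.08,0,0,0.93,0],[0.04,-0.3,0.09,0,0,0.93,0],[0,0,0,0,0,0,0],[0,0,0,0,0,0,0]]
end [549.5 322.5 109.9]
```

>>> {"method": "play_rows", "body": {
  "targets": [
    [0,0,0.03,0,0,0,1],
    [0,0,0,0,0,0,0.1],
    [0,0,0,0,0,0,0.1],
    [0,0,0,0,0,0,0.1],
    [0,0,-0.81,0,0,0,0.1],
    [0,0,-0.82,0,0,0,0.1],
    [0,0,-0.81,0,0,0,0]
  ]
}}

```text
clock: 23.75
tool_pos: [510.9, -26.5, 110.5]
tool_rot: [-0.001, 0.691, 0.723, -0.0]
force: [0.5, -0.1, 0.0]
width: 85.0
finger_force: 0.0
```

>>> {"method": "play_rows", "body": {
  "targets": [
    [0.76,0.14,-0.06,0,0,0.85,0],
    [0.77,0.07,-0.06,0,0,0.85,0],
    [0.77,0,-0.05,0,0,0.85,0],
    [0.77,-0.09,-0.06,0,0,0.85,0],
    [0.75,-0.17,-0.05,0,0,0.85,0],
    [0.73,-0.24,-0.06,0,0,0.85,0],
    [0.7,-0.32,-0.05,0,0,0.85,0],
    [0.67,-0.39,-0.06,0,0,0.85,0]
  ]
}}

```text
clock: 24.42
tool_pos: [546.6, 219.3, 128.3]
tool_rot: [0.0, 0.922, 0.388, 0.0]
force: [0.1, -0.8, -0.9]
width: 85.5
finger_force: 0.0
```

>>> {"method": "play_rows", "body": {
  "targets": [
    [0.62,-0.45,-0.05,0,0,0.85,0],
    [0.2,-0.23,0.08,0,0,0.93,0],
    [0.17,-0.25,0.08,0,0,0.93,0],
    [0.14,-0.27,0.08,0,0,0.93,0],
    [0.11,-0.28,0.09,0,0,0.93,0],
    [0.08,-0.29,0.08,0,0,0.93,0],
    [0.04,-0.3,0.09,0,0,0.93,0],
    [0,0,0,0,0,0,0]
  ]
}}

```text
clock: 25.08
tool_pos: [551.1, 322.5, 109.4]
tool_rot: [-0.0, 1.0, 0.015, 0.0]
force: [-0.2, 0.5, -0.1]
width: 85.3
finger_force: 0.0
```

Run:
```python
from h import *
o=bot.get_obs();p0=o['tool_pos'];print(p0,o['width'])
p=cams.get_image('wrist');save(p,'w2')
for n in ['mirror_grip','magnifier_grip']:print(n,[(np.round(d['point'],1).tolist(),round(d['p'],2)) for d in cams.place_of(n,p)][:2])
p=cams.get_image('scene')
for n in ['jar_c','bottle_c','lens_cap_c','mirror_grip','magnifier_grip']:print(n,[(np.round(d['point'],1).tolist(),round(d['p'],2)) for d in cams.place_of(n,p)][:2])
rows([(549.5,322.5,4,.03,0)])
```

```text
[551.10877559 322.54174144 109.4356231 ] 85.31583984263285
mirror_grip [([548.8, 322.6, 8.5], 0.98), ([597.1, 180.9, 7.7], 0.59)]
magnifier_grip [([597.6, 180.0, 6.7], 0.63)]
jar_c [([446.5, -161.9, 42.5], 0.85)]
bottle_c [([449.6, -248.0, 34.8], 0.71), ([548.4, 323.2, 9.4], 0.26)]
lens_cap_c [([513.3, -28.6, 19.9], 0.65), ([547.8, 325.9, 7.8], 0.24)]
mirror_grip [([546.6, 322.3, 9.2], 0.85), ([515.9, -144.0, 2.2], 0.71)]
magnifier_grip []
[[-0.02,-0.02,0.88,0,0,0,0],[-0.02,-0.02,0.88,0,0,0,0],[-0.02,-0.02,0.88,0,0,-0.01,0]]
end [549.4 322.5   4. ]
```

View pics/w2.png

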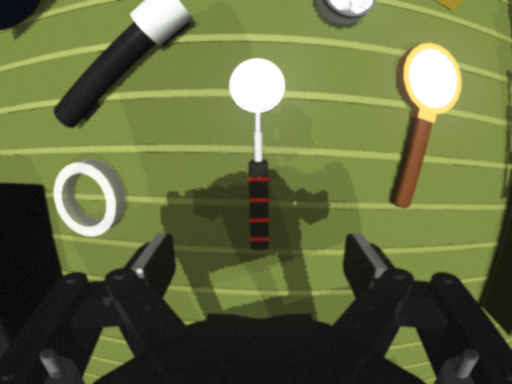

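>>> {"method": "play_rows", "body": {
  "targets": [
    [-0.02,-0.02,0.88,0,0,0,0.3],
    [-0.02,-0.02,0.88,0,0,0,0.4],
    [0,0,0.6,0,0,0,0.4],
    [0,0,0.28,0,0,0,0.4],
    [0,0,0,0,0,0,1],
    [0,0,0,0,0,0,1],
    [0,0,0,0,0,0,1],
    [0,0,0,0,0,0,1]
  ]
}}

```text
clock: 26.2
tool_pos: [551.4, 322.8, 5.6]
tool_rot: [-0.001, 1.0, 0.015, 0.002]
force: [-0.6, -0.4, -0.7]
width: 14.9
finger_force: 33.9
```

>>> {"method": "play_rows", "body": {
  "targets": [
    [0,0,0,0,0,0,1],
    [0,0,0,0,0,0,1],
    [0,0,0,0,0,0,1]
  ]
}}

```text
clock: 26.45
tool_pos: [551.0, 322.7, 5.3]
tool_rot: [-0.0, 1.0, 0.015, 0.001]
force: [0.1, 1.0, 5.4]
width: 14.8
finger_force: 34.7
```

Run:
```python
from h import *
o=bot.get_obs();p=o['tool_pos'];print(p,o['force'],o['width'],o['finger_force'])
yw=TH+np.pi/2;t=kit(-15,-60);print(t)
rows([(*p[:2],120,.03,1),(540,200,130,.5,1),(*t,130,yw,1),('hold',2,1),(*t,p[2]+10,yw,1,30),('hold',2,1)])
```

```text
[550.99822835 322.74074306   5.31939482] [0.09008741 0.98010659 5.40753234] 14.764284148984933 34.692662358284
[ 505.33552634 -198.63848267]
[[0,0,-0.72,0,-0.01,0,1],[0,0,-0.72,0,0,0,1],[0,0,-0.71,0,-0.01,0,1],[0,0,-0.72,-0.01,0,0,1],[-0.07,0.61,-0.05,0,0,-0.78,1],[-0.13,0.6,-0.05,0,0,-0.78,1],[-0.19,0.59,-0.05,0,0,-0.79,1],[-0.24,0.57,-0.05,0,0,-0.78,1]]
[[-0.29,0.54,-0.05,0,0,-0.79,1],[-0.5,0.76,0,0,0,-0.85,1],[-0.58,0.7,0,0,0,-0.85,1],[-0.65,0.64,0,0,0,-0.85,1],[-0.71,0.57,0,0,0,-0.85,1],[-0.76,0.5,0,0,0,-0.84,1],[-0.81,0.42,0,0,0,-0.85,1],[-0.85,0.33,0,0,0,-0.84,1]]
[[-0.87,0.24,0,0,0,-0.85,1],[-0.89,0.15,0,0,0,-0.84,1],[-0.91,0.06,0,0,0,-0.85,1],[-0.91,-0.02,0.01,0,0,-0.84,1],[0,0,0,0,0,0,1],[0,0,0,0,0,0,1],[0,0,0.72,0,0,0,1],[0,0,0.71,0,0,0,1]]
[[0,0,0.72,0,0,0,1],[0,0,0.71,0,0,0,1],[0,0,0,0,0,0,1],[0,0,0,0,0,0,1]]
end [ 505.5 -198.7   15.5]
```

>>> {"method": "play_rows", "body": {
  "targets": [
    [0,0,-0.72,0,0,0,1],
    [0,0,-0.72,0,0,0,1],
    [0,0,-0.71,0,0,0,1],
    [0,0,-0.72,0,0,0,1],
    [-0.07,0.61,-0.05,0,0,-0.78,1],
    [-0.13,0.6,-0.05,0,0,-0.78,1],
    [-0.19,0.59,-0.05,0,0,-0.79,1],
    [-0.24,0.57,-0.05,0,0,-0.78,1]
  ]
}}

```text
clock: 27.12
tool_pos: [540.6, 223.3, 127.0]
tool_rot: [0.0, 0.979, 0.204, 0.0]
force: [-0.2, 0.0, -1.3]
width: 15.1
finger_force: 33.9
```

>>> {"method": "play_rows", "body": {
  "targets": [
    [-0.29,0.54,-0.05,0,0,-0.79,1],
    [-0.5,0.76,0,0,0,-0.85,1],
    [-0.58,0.7,0,0,0,-0.85,1],
    [-0.65,0.64,0,0,0,-0.85,1],
    [-0.71,0.57,0,0,0,-0.85,1],
    [-0.76,0.5,0,0,0,-0.84,1],
    [-0.81,0.42,0,0,0,-0.85,1],
    [-0.85,0.33,0,0,0,-0.84,1]
  ]
}}

```text
clock: 27.78
tool_pos: [516.5, -56.0, 128.7]
tool_rot: [0.0, 0.821, 0.572, 0.0]
force: [-0.1, 0.2, -1.8]
width: 14.9
finger_force: 33.9
```

>>> {"method": "play_rows", "body": {
  "targets": [
    [-0.87,0.24,0,0,0,-0.85,1],
    [-0.89,0.15,0,0,0,-0.84,1],
    [-0.91,0.06,0,0,0,-0.85,1],
    [-0.91,-0.02,0,0,0,-0.84,1],
    [0,0,0,0,0,0,1],
    [0,0,0,0,0,0,1]
  ]
}}

```text
clock: 28.28
tool_pos: [504.4, -201.1, 128.6]
tool_rot: [0.0, 0.692, 0.722, 0.0]
force: [0.3, 0.3, -1.3]
width: 15.1
finger_force: 33.9
```

Run:
```python
from h import *
o=bot.get_obs();p=o['tool_pos'];print(p,o['force'],o['width'],o['finger_force'])
yw=TH+np.pi/2;t=kit(-15,-60)
rows([(*t,15,yw,1,30),('hold',2,1)])
p=cams.get_image('wrist');save(p,'w3')
```

```text
[ 504.36829793 -201.11025436  128.58541778] [ 0.25066081  0.30644431 -1.2782812 ] 15.120944653911698 33.88106167316437
[[0.02,0.01,0.71,0,0,-0.01,1],[0.01,0,0.71,0,0,-0.01,1],[0.02,0.01,0.71,0,0,-0.01,1],[0.01,0,0.71,0.01,0,-0.02,1],[0,0,0,0,0,0,1],[0,0,0,0,0,0,1]]
end [ 505.1 -198.7   15. ]
```

View pics/w3.png

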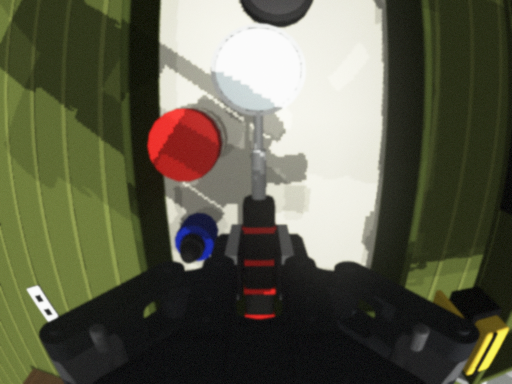

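>>> {"method": "play_rows", "body": {
  "targets": [
    [0,0,0.71,0,0,0,1],
    [0,0,0.71,0,0,0,1],
    [0,0,0.71,0,0,0,1],
    [0,0,0.68,0,0,0,1],
    [0,0,0,0,0,0,1],
    [0,0,0,0,0,0,1]
  ]
}}

```text
clock: 28.83
tool_pos: [503.7, -196.7, 15.2]
tool_rot: [-0.002, 0.69, 0.724, -0.0]
force: [-0.5, -1.3, -1.0]
width: 15.2
finger_force: 36.7
```

Run:
```python
from h import *
o=bot.get_obs();p=o['tool_pos'];print(p,o['force'],o['width'],o['finger_force'])
yw=TH+np.pi/2
rows([(*p[:2],125,yw,.5),(560,50,150,.6,0),(596,181,110,-.15,0),('hold',1,0)],start=[*p[:2],14,yw])
```

```text
[ 503.68086397 -196.66444091   15.15780212] [-0.52568428 -1.25216372 -1.0337113 ] 15.183427422195543 36.69011950492859
[[0,0,-0.92,0,0,0,0.5],[0,0,-0.93,0,0,0,0.5],[0,0,-0.92,0,0,0,0.5],[0.61,0.17,-0.06,0,0,0.85,0],[0.62,0.11,-0.06,0,0,0.85,0],[0.63,0.04,-0.06,0,0,0.85,0],[0.63,-0.02,-0.06,0,0,0.85,0],[0.63,-0.09,-0.06,0,0,0.85,0]]
[[0.61,-0.15,-0.07,0,0,0.85,0],[0.6,-0.21,-0.06,0,0,0.85,0],[0.57,-0.27,-0.07,0,0,0.84,0],[0.54,-0.33,-0.06,0,0,0.85,0],[0.51,-0.38,-0.07,0,0,0.84,0],[0.37,-0.31,0.14,0,0,0.89,0],[0.33,-0.35,0.14,0,0,0.89,0],[0.3,-0.39,0.14,0,0,0.89,0]]
[[0.25,-0.41,0.15,0,0,0.9,0],[0.21,-0.44,0.14,0,0,0.89,0],[0.16,-0.46,0.15,0,0,0.9,0],[0.1,-0.48,0.14,0,0,0.89,0],[0,0,0,0,0,0,0]]
end [595.8 181.2 110. ]
```

>>> {"method": "play_rows", "body": {
  "targets": [
    [0,0,0,0,0,0,0.6],
    [0,0,0,0,0,0,0.6],
    [0,0,0,0,0,0,0.6],
    [0,0,0,0,0,0,0.6],
    [0,0,-0.6,0,0,0,0.6],
    [0,0,-0.93,0,0,0,0.6],
    [0,0,-0.92,0,0,0,0.5],
    [0,0,-0.3,0,0,0,0.5]
  ]
}}

```text
clock: 29.5
tool_pos: [506.8, -200.4, 131.3]
tool_rot: [0.004, 0.691, 0.723, 0.001]
force: [1.0, -0.3, 0.3]
width: 42.3
finger_force: 0.0
```

>>> {"method": "play_rows", "body": {
  "targets": [
    [0.61,0.17,-0.06,0,0,0.85,0],
    [0.62,0.11,-0.06,0,0,0.85,0],
    [0.63,0.04,-0.06,0,0,0.85,0],
    [0.63,-0.02,-0.06,0,0,0.85,0],
    [0.63,-0.09,-0.06,0,0,0.85,0],
    [0.61,-0.15,-0.07,0,0,0.85,0],
    [0.6,-0.21,-0.06,0,0,0.85,0],
    [0.57,-0.27,-0.07,0,0,0.84,0]
  ]
}}

```text
clock: 30.17
tool_pos: [549.7, -0.7, 147.0]
tool_rot: [0.0, 0.922, 0.388, 0.0]
force: [0.1, 0.3, 0.2]
width: 85.3
finger_force: 0.0
```

>>> {"method": "play_rows", "body": {
  "targets": [
    [0.54,-0.33,-0.06,0,0,0.85,0],
    [0.51,-0.38,-0.07,0,0,0.84,0],
    [0.37,-0.31,0.14,0,0,0.89,0],
    [0.33,-0.35,0.14,0,0,0.89,0],
    [0.3,-0.39,0.14,0,0,0.89,0],
    [0.25,-0.41,0.15,0,0,0.9,0],
    [0.21,-0.44,0.14,0,0,0.89,0],
    [0.16,-0.46,0.15,0,0,0.9,0]
  ]
}}

```text
clock: 30.83
tool_pos: [592.2, 160.7, 117.4]
tool_rot: [-0.0, 1.0, -0.025, 0.0]
force: [-0.3, -0.4, 0.3]
width: 85.1
finger_force: 0.0
```

>>> {"method": "play_rows", "body": {
  "targets": [
    [0.1,-0.48,0.14,0,0,0.89,0],
    [0,0,0,0,0,0,0],
    [0,0,0,0,0,0,0]
  ]
}}

```text
clock: 31.08
tool_pos: [596.5, 179.5, 111.4]
tool_rot: [0.0, 0.997, -0.073, -0.0]
force: [-1.4, 0.4, 0.2]
width: 85.5
finger_force: 0.0
```

Run:
```python
from h import *
o=bot.get_obs();p0=o['tool_pos'];print(p0,o['tool_rot'],o['width'])
p=cams.get_image('wrist');save(p,'w4')
for n in ['mirror_grip','magnifier_grip']:print(n,[(np.round(d['point'],1).tolist(),round(d['p'],2)) for d in cams.place_of(n,p)][:2])
p=cams.get_image('scene')
for n in ['jar_c','bottle_c','lens_cap_c','mirror_grip','magnifier_grip','tray']:print(n,[(np.round(d['point'],1).tolist(),round(d['p'],2)) for d in cams.place_of(n,p)][:2])
```

```text
[596.47684009 179.46273977 111.43899555] [ 1.77682488e-04  9.97302968e-01 -7.33944556e-02 -1.10634972e-04] 85.45801750544138
mirror_grip []
magnifier_grip [([536.6, 481.5, -0.2], 0.73), ([595.7, 181.3, 7.8], 0.61)]
jar_c [([444.2, -163.1, 38.3], 0.75)]
bottle_c [([451.6, -249.7, 35.2], 0.59)]
lens_cap_c [([511.8, -22.9, 20.2], 0.77), ([718.2, 263.0, -0.9], 0.6)]
mirror_grip [([507.0, -200.8, 17.2], 0.84)]
magnifier_grip [([599.0, 181.7, 4.6], 0.92)]
tray [([707.9, -131.2, 170.6], 0.67)]
```

View pics/w4.png

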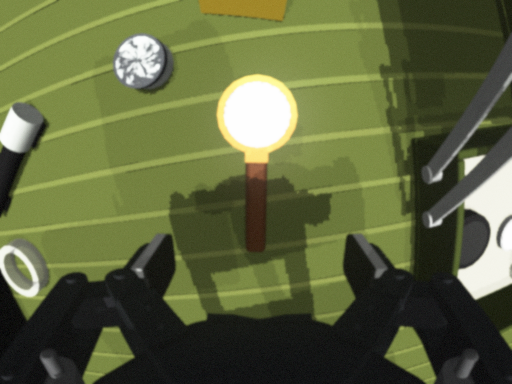

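>>> {"method": "play_rows", "body": {
  "targets": [
    [0,0,0.88,0,0,0,0.3],
    [0,0,0.88,0,0,0,0.4],
    [0,0,0.6,0,0,0,0.4],
    [0,0,0.32,0,0,0,0.4],
    [0,0,0,0,0,0,1],
    [0,0,0,0,0,0,1],
    [0,0,0,0,0,0,1],
    [0,0,0,0,0,0,1]
  ]
}}

```text
clock: 32.25
tool_pos: [598.3, 179.0, 5.9]
tool_rot: [-0.0, 0.997, -0.075, 0.002]
force: [0.0, -0.3, -0.3]
width: 17.0
finger_force: 32.9
```

>>> {"method": "play_rows", "body": {
  "targets": [
    [0,0,0,0,0,0,1],
    [0,0,0,0,0,0,1],
    [0,0,0,0,0,0,1]
  ]
}}

```text
clock: 32.5
tool_pos: [597.7, 179.0, 5.4]
tool_rot: [-0.0, 0.997, -0.075, 0.001]
force: [-1.5, 0.5, 4.7]
width: 17.3
finger_force: 33.4
```

Run:
```python
from h import *
o=bot.get_obs();p=o['tool_pos'];print(p,o['force'],o['width'],o['finger_force'])
yw=TH+np.pi/2;t=kit(45,-60);print(t)
rows([(*p[:2],120,-.15,1),(500,100,130,1.2,1),(500,0,130,yw,1),(*t,130,yw,1),('hold',2,1)])
```

```text
[597.65515505 178.959004     5.40753626] [-1.49108701  0.52346115  4.72730587] 17.276401268098176 33.438720703125
[ 565.26926853 -195.81952078]
[[0,0,-0.72,0,0,0,1],[0,0,-0.71,0,-0.01,0,1],[0,0,-0.72,0,0,0,1],[0,0,-0.71,0,-0.01,0,1],[-0.16,0.18,-0.02,0,0,-0.87,1],[-0.18,0.16,-0.02,0,0,-0.87,1],[-0.2,0.14,-0.02,0,0,-0.86,1],[-0.21,0.12,-0.02,0,0,-0.87,1]]
[[-0.22,0.1,-0.02,0,0,-0.86,1],[-0.23,0.07,-0.02,0,0,-0.87,1],[-0.24,0.05,-0.02,0,0,-0.86,1],[-0.24,0.02,-0.02,0,0,-0.87,1],[-0.24,0,-0.02,0,0,-0.86,1],[-0.24,-0.02,-0.02,0,0,-0.87,1],[-0.23,-0.05,-0.02,0,0,-0.86,1],[-0.23,-0.07,-0.02,0,0,-0.87,1]]
[[-0.22,-0.1,-0.02,0,0,-0.86,1],[-0.58,0.23,0,0,0,-0.87,1],[-0.6,0.16,0,0,0,-0.87,1],[-0.62,0.1,0,0,0,-0.87,1],[-0.63,0.04,0,0,-0.01,-0.87,1],[-0.83,0.23,0,0,0,0,1],[-0.83,0.23,0,0,0,0,1],[-0.83,0.23,0,0,0,0,1]]
[[-0.82,0.24,0,0,0,0,1],[-0.83,0.23,0,0,0,0,1],[-0.82,0.24,0.01,0,0,0,1],[0,0,0,0,0,0,1],[0,0,0,0,0,0,1]]
end [ 565.3 -195.7  129.8]
```

>>> {"method": "play_rows", "body": {
  "targets": [
    [0,0,-0.72,0,0,0,1],
    [0,0,-0.71,0,0,0,1],
    [0,0,-0.72,0,0,0,1],
    [0,0,-0.71,0,0,0,1],
    [-0.16,0.18,-0.02,0,0,-0.87,1],
    [-0.18,0.16,-0.02,0,0,-0.87,1],
    [-0.2,0.14,-0.02,0,0,-0.86,1],
    [-0.21,0.12,-0.02,0,0,-0.87,1]
  ]
}}

```text
clock: 33.17
tool_pos: [566.3, 154.3, 122.3]
tool_rot: [0.0, 0.991, 0.135, 0.0]
force: [0.2, -0.7, -0.9]
width: 17.1
finger_force: 32.9
```

>>> {"method": "play_rows", "body": {
  "targets": [
    [-0.22,0.1,-0.02,0,0,-0.86,1],
    [-0.23,0.07,-0.02,0,0,-0.87,1],
    [-0.24,0.05,-0.02,0,0,-0.86,1],
    [-0.24,0.02,-0.02,0,0,-0.87,1],
    [-0.24,0,-0.02,0,0,-0.86,1],
    [-0.24,-0.02,-0.02,0,0,-0.87,1],
    [-0.23,-0.05,-0.02,0,0,-0.86,1],
    [-0.23,-0.07,-0.02,0,0,-0.87,1]
  ]
}}

```text
clock: 33.83
tool_pos: [506.5, 105.7, 128.4]
tool_rot: [0.0, 0.852, 0.523, 0.0]
force: [-1.2, 1.0, -0.2]
width: 17.1
finger_force: 32.9
```

>>> {"method": "play_rows", "body": {
  "targets": [
    [-0.22,-0.1,-0.02,0,0,-0.86,1],
    [-0.58,0.23,0,0,0,-0.87,1],
    [-0.6,0.16,0,0,0,-0.87,1],
    [-0.62,0.1,0,0,0,-0.87,1],
    [-0.63,0.04,0,0,0,-0.87,1],
    [-0.83,0.23,0,0,0,0,1],
    [-0.83,0.23,0,0,0,0,1],
    [-0.83,0.23,0,0,0,0,1]
  ]
}}

```text
clock: 34.5
tool_pos: [531.8, -99.8, 129.3]
tool_rot: [0.0, 0.69, 0.723, 0.0]
force: [1.5, 1.2, -1.4]
width: 17.0
finger_force: 32.9
```

>>> {"method": "play_rows", "body": {
  "targets": [
    [-0.82,0.24,0,0,0,0,1],
    [-0.83,0.23,0,0,0,0,1],
    [-0.82,0.24,0,0,0,0,1],
    [0,0,0,0,0,0,1],
    [0,0,0,0,0,0,1]
  ]
}}

```text
clock: 34.92
tool_pos: [565.2, -198.0, 129.1]
tool_rot: [0.001, 0.692, 0.722, 0.0]
force: [0.6, 0.1, -1.1]
width: 16.9
finger_force: 32.9
```

Run:
```python
from h import *
o=bot.get_obs();p=o['tool_pos'];print(p,o['force'],o['width'],o['finger_force'])
yw=TH+np.pi/2;t=kit(45,-60)
rows([(*t,15,yw,1,30),('hold',2,1)])
p=cams.get_image('wrist');save(p,'w5')
```

```text
[ 565.19610837 -198.03331195  129.06063236] [ 0.59017339  0.11828137 -1.08669049] 16.859792652528164 32.89414644241333
[[0.01,0,0.71,0,0,-0.01,1],[0.02,0,0.71,0,0,-0.01,1],[0.01,0,0.72,0.01,0,-0.01,1],[0.02,0,0.71,0,0.01,0,1],[0,0,0,0,0,0,1],[0,0,0,0,0,0,1]]
end [ 565.2 -195.7   15.1]
```

View pics/w5.png

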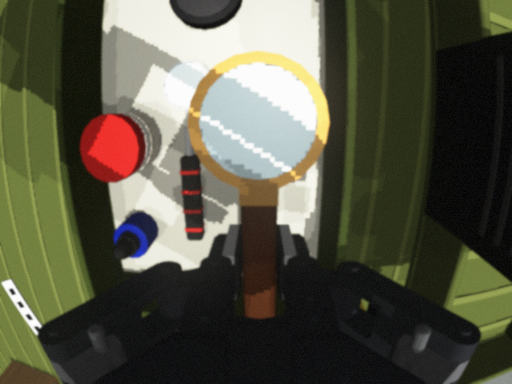

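>>> {"method": "play_rows", "body": {
  "targets": [
    [0,0,0.71,0,0,0,1],
    [0,0,0.71,0,0,0,1],
    [0,0,0.71,0,0,0,1],
    [0,0,0.7,0,0,0,1],
    [0,0,0,0,0,0,1],
    [0,0,0,0,0,0,1]
  ]
}}

```text
clock: 35.47
tool_pos: [563.3, -193.7, 14.7]
tool_rot: [-0.002, 0.69, 0.724, -0.0]
force: [-1.1, -0.0, -1.3]
width: 17.1
finger_force: 36.3
```

>>> {"method": "play_rows", "body": {
  "targets": [
    [0,0,0,0,0,0,0.6],
    [0,0,0,0,0,0,0.6],
    [0,0,0,0,0,0,0.6],
    [0,0,0,0,0,0,0.6],
    [0,0,-0.6,0,0,0,0.6],
    [0,0,-0.93,0,0,0,0.6],
    [0,0,-0.92,0,0,0,0.6],
    [0,0,-0.5,0,0,0,0.6]
  ]
}}

```text
clock: 36.13
tool_pos: [566.2, -196.7, 138.1]
tool_rot: [0.003, 0.691, 0.723, 0.001]
force: [0.2, 0.1, -0.4]
width: 34.1
finger_force: 0.0
```

Run:
```python
from h import *
o=bot.get_obs();p=o['tool_pos'];print(p,o['width'],o['force'])
yw=TH+np.pi/2
c=cams.get_image('side');save(c,'side3')
c=cams.get_image('scene');save(c,'scene3')
for n in ['jar_c','bottle_c','lens_cap_c','mirror_grip','magnifier_grip','tray','tab_grip']:
    d=cams.place_of(n,c)[:1]; 
    for e in d: r=np.array(e['point'][:2])-KIT;print(n,np.round(e['point']),round(e['p'],2),'kit',np.round([r@X,r@Y]))
g=kit(-107+248.5,0);print(g)
rows([(520,-136,250,yw,0),(*g,275,yw,0)])
```

```text
[ 566.24453292 -196.65471353  138.13254761] 34.115761833408655 [ 0.21310652  0.06275172 -0.37987975]
bottle_c [ 564. -198.   13.] 0.73 kit [ 44. -62.]
lens_cap_c [516. -28.  20.] 0.72 kit [  3. 110.]
mirror_grip [ 451. -250.   34.] 0.74 kit [ -72. -109.]
magnifier_grip [ 565. -195.   15.] 0.88 kit [ 45. -59.]
tray [ 711. -134.  168.] 0.93 kit [193.  -5.]
tab_grip [ 660. -133.  199.] 0.73 kit [142.  -2.]
[ 658.84374202 -131.35194822]
[[0.38,-0.26,-0.74,-0.01,0,0,0],[0.39,-0.26,-0.73,0,0,0,0],[0.38,-0.25,-0.74,-0.01,-0.01,0,0],[0.39,-0.26,-0.73,0,0,-0.01,0],[-0.01,0.87,-0.16,0,0,0,0],[-0.01,0.87,-0.16,0,0,0,0],[-0.02,0.87,-0.15,0,0,0,0],[-0.01,0.87,-0.16,0,0,0,0]]
end [ 659.  -131.2  275.1]
```

View pics/side3.png

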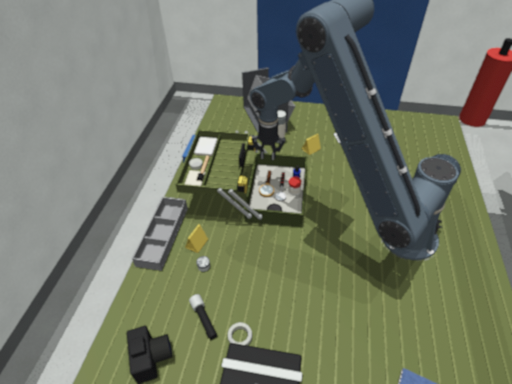

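>>> {"method": "play_rows", "body": {
  "targets": [
    [0.38,-0.26,-0.74,0,0,0,0],
    [0.39,-0.26,-0.73,0,0,0,0],
    [0.38,-0.25,-0.74,0,0,0,0],
    [0.39,-0.26,-0.73,0,0,0,0],
    [0,0.87,-0.16,0,0,0,0],
    [0,0.87,-0.16,0,0,0,0],
    [0,0.87,-0.15,0,0,0,0],
    [0,0.87,-0.16,0,0,0,0]
  ]
}}

```text
clock: 37.25
tool_pos: [660.6, -129.2, 276.1]
tool_rot: [-0.001, 0.691, 0.723, -0.0]
force: [0.0, -0.8, 0.2]
width: 85.2
finger_force: 0.0
```

>>> {"method": "play_rows", "body": {
  "targets": [
    [0,0,0,0,0,0,0],
    [0,0,0,0,0,0,0]
  ]
}}

```text
clock: 37.42
tool_pos: [660.7, -129.4, 274.9]
tool_rot: [-0.001, 0.69, 0.724, -0.0]
force: [-0.8, 0.6, -0.1]
width: 85.5
finger_force: 0.0
```

Run:
```python
from h import *
o=bot.get_obs();p=o['tool_pos'];print(p,o['width'],o['force'])
c=cams.get_image('wrist');save(c,'w6')
for n in ['jar_c','bottle_c','mirror_grip','tab_grip']:
    for e in cams.place_of(n,c)[:1]: r=np.array(e['point'][:2])-KIT;print(n,np.round(e['point']),round(e['p'],2),'kit',np.round([r@X,r@Y]))
rows([(*kit(141.5,0),181,np.pi/2+TH,0)])
```

```text
[ 660.7024172  -129.43961643  274.86240695] 85.53663003834971 [-0.80702434  0.57638208 -0.14979478]
jar_c [ 448. -163.   34.] 0.6 kit [-71. -21.]
bottle_c [ 450. -247.   42.] 0.66 kit [ -72. -106.]
mirror_grip [ 505. -204.   12.] 0.65 kit [-15. -65.]
tab_grip [ 658. -127.  198.] 0.61 kit [141.   4.]
[[-0.01,0.01,0.79,-0.01,0,0,0],[-0.02,0,0.79,0,0,0,0],[-0.01,0.01,0.79,-0.01,-0.01,-0.01,0]]
end [ 659.  -131.2  181.1]
```

View pics/w6.png

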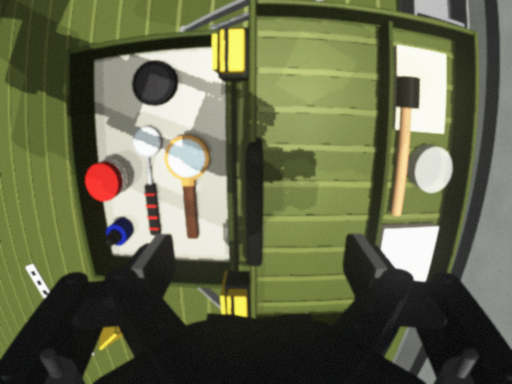

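>>> {"method": "play_rows", "body": {
  "targets": [
    [0,0,0.79,0,0,0,0],
    [0,0,0.79,0,0,0,0],
    [0,0,0.76,0,0,0,0],
    [0,0,0,0,0,0,0],
    [0,0,0,0,0,0,1],
    [0,0,0,0,0,0,1],
    [0,0,0,0,0,0,1],
    [0,0,0,0,0,0,1]
  ],
  "newtons": 50
}}

```text
clock: 38.33
tool_pos: [661.0, -130.2, 185.6]
tool_rot: [0.002, 0.691, 0.723, 0.001]
force: [0.7, -0.0, -0.4]
width: 38.8
finger_force: 0.0
```

>>> {"method": "play_rows", "body": {
  "targets": [
    [0,0,0,0,0,0,1],
    [0,0,0,0,0,0,1],
    [0,0,0,0,0,0,1],
    [0,0,0,0,0,0,1],
    [0,0,0,0,0,0,1]
  ]
}}

```text
clock: 38.75
tool_pos: [657.2, -130.0, 184.4]
tool_rot: [-0.002, 0.691, 0.723, -0.002]
force: [-8.4, -0.8, 6.6]
width: 11.3
finger_force: 49.8
```

Run:
```python
from h import *
o=bot.get_obs();print(o['tool_pos'],o['force'],o['width'],o['finger_force'])
p0=o['tool_pos']; yw=np.pi/2+TH; w=[]
f=lambda a:(160*(np.sin(a-1.134)+.906),160*(np.cos(a-1.134)-.423))
d0=f(1.833)
for a in np.linspace(1.833,0,25)[1:]:
    d=f(a);w.append((*(p0[:2]+X*(d[0]-d0[0])),p0[2]+d[1]-d0[1],yw,1))
rows(w)
```

```text
[ 657.15517471 -130.03160903  184.4120315 ] [-8.37834942 -0.84752274  6.61890585] 11.319663890531295 49.77759540081024
[[0,-0.24,-0.19,-0.04,0,0,1],[0,-0.26,-0.16,0,0,0,1],[0,-0.26,-0.15,0,0,0,1],[0,-0.28,-0.13,0,0,0,1],[0,-0.29,-0.11,0,0,0,1],[0,-0.29,-0.08,0,0,0,1],[0,-0.3,-0.06,0,0,0,1],[0,-0.3,-0.04,0,0,0,1]]
[[0,-0.31,-0.02,0,0,0,1],[0,-0.3,0.01,0,0,0,1],[0,-0.31,0.03,0,0,0,1],[0,-0.3,0.06,0,0,0,1],[0,-0.29,0.08,0,0,0,1],[0,-0.29,0.09,0,0,0,1],[0,-0.28,0.13,0,0,0,1],[0,-0.27,0.14,0,0,0,1]]
[[0,-0.26,0.16,0,0,0,1],[0,-0.25,0.18,0,0,0,1],[0,-0.23,0.2,0,0,0,1],[0,-0.21,0.22,0,0,0,1],[0,-0.2,0.23,0,0,0,1],[0,-0.18,0.25,0,0,0,1],[0,-0.16,0.26,0,0,0,1],[0,-0.14,0.27,0,0,0,1]]
end [ 409.4 -141.6  129.7]
```

>>> {"method": "play_rows", "body": {
  "targets": [
    [0,-0.28,-0.19,0,0,0,1],
    [0,-0.28,-0.16,0,0,0,1],
    [0,-0.26,-0.15,0,0,0,1],
    [0,-0.28,-0.13,0,0,0,1],
    [0,-0.29,-0.11,0,0,0,1],
    [0,-0.29,-0.08,0,0,0,1],
    [0,-0.3,-0.06,0,0,0,1],
    [0,-0.3,-0.04,0,0,0,1]
  ]
}}

```text
clock: 39.42
tool_pos: [569.8, -134.0, 221.2]
tool_rot: [0.002, 0.691, 0.723, 0.001]
force: [4.1, 1.2, -1.5]
width: 11.3
finger_force: 49.6
```

>>> {"method": "play_rows", "body": {
  "targets": [
    [0,-0.31,-0.02,0,0,0,1],
    [0,-0.3,0.01,0,0,0,1],
    [0,-0.31,0.03,0,0,0,1],
    [0,-0.3,0.06,0,0,0,1],
    [0,-0.29,0.08,0,0,0,1],
    [0,-0.29,0.09,0,0,0,1],
    [0,-0.28,0.13,0,0,0,1],
    [0,-0.27,0.14,0,0,0,1]
  ]
}}

```text
clock: 40.08
tool_pos: [473.8, -138.2, 200.1]
tool_rot: [0.0, 0.69, 0.723, -0.0]
force: [0.2, -0.2, -0.8]
width: 11.3
finger_force: 50.2
```

>>> {"method": "play_rows", "body": {
  "targets": [
    [0,-0.26,0.16,0,0,0,1],
    [0,-0.25,0.18,0,0,0,1],
    [0,-0.23,0.2,0,0,0,1],
    [0,-0.21,0.22,0,0,0,1],
    [0,-0.2,0.23,0,0,0,1],
    [0,-0.18,0.25,0,0,0,1],
    [0,-0.16,0.26,0,0,0,1],
    [0,-0.08,0.13,0,0,0,1]
  ]
}}

```text
clock: 40.75
tool_pos: [411.2, -141.0, 133.1]
tool_rot: [-0.0, 0.691, 0.723, 0.0]
force: [2.6, 1.8, -6.9]
width: 11.6
finger_force: 49.3
```

Run:
```python
from h import *
o=bot.get_obs();print(o['tool_pos'],o['force'],o['width'],o['finger_force'])
```

```text
[ 411.16658144 -140.99348313  133.1251392 ] [ 2.59312201  1.84197746 -6.93763869] 11.575613938881707 49.305683970451355
```

>>> {"method": "play_rows", "body": {
  "targets": [
    [0,-0.06,0.12,0,0,0,1],
    [0,0,0.06,0,0,0,1],
    [0,0,0,0,0,0,1],
    [0,0,0,0,0,0,1]
  ]
}}

```text
clock: 41.08
tool_pos: [409.6, -141.1, 129.1]
tool_rot: [0.001, 0.69, 0.723, 0.0]
force: [-3.8, 2.8, 21.8]
width: 11.3
finger_force: 53.7
```

>>> {"method": "play_rows", "body": {
  "targets": [
    [0,0,0,0,0,0,0],
    [0,0,0,0,0,0,0],
    [0,0,0,0,0,0,0],
    [0,0,0,0,0,0,0],
    [0,0,-0.8,0,0,0,0],
    [0,0,-0.8,0,0,0,0],
    [0,0,-0.8,0,0,0,0],
    [0,0,0,0,0,0,0]
  ]
}}

```text
clock: 41.75
tool_pos: [412.8, -143.3, 227.2]
tool_rot: [0.006, 0.69, 0.723, 0.001]
force: [0.7, -0.3, 0.6]
width: 85.3
finger_force: 0.0
```

Run:
```python
from h import *
o=bot.get_obs();print(o['tool_pos'],o['force'],o['width'])
c=cams.get_image('wrist');save(c,'w7')
L=[];
for n in ['tab_grip','clip_left_top','clip_right_top']:print(n,[(np.round(d['point'],1).tolist(),round(d['p'],2)) for d in cams.place_of(n,c)][:2])
c=cams.get_image('scene')
for n in ['tab_grip','clip_left_top','clip_right_top']:print(n,[(np.round(d['point'],1).tolist(),round(d['p'],2)) for d in cams.place_of(n,c)][:2])
W=cloud(c).reshape(-1,3);hsv=cv2.cvtColor(c['img'],cv2.COLOR_RGB2HSV).reshape(-1,3)
for x,y in [(387,-25),(398,-262)]:
    m=(np.hypot(W[:,0]-x,W[:,1]-y)<35)&(hsv[:,0]>18)&(hsv[:,0]<35)&(hsv[:,1]>130)&(hsv[:,2]>100)&(W[:,2]>100);print(m.sum(),W[m].mean(0))
print(kit(-125.5,120),kit(-125.5,-120))
```

```text
[ 412.79311793 -143.32677049  227.21836073] [ 0.66459863 -0.31113626  0.56234144] 85.32958940037071
tab_grip [([410.8, -141.8, 143.6], 0.71)]
clip_left_top [([382.6, -27.8, 129.7], 0.87)]
clip_right_top [([397.6, -265.9, 123.6], 0.98)]
tab_grip [([412.1, -144.9, 143.1], 0.85)]
clip_left_top [([382.1, -27.5, 128.7], 0.54)]
clip_right_top [([398.7, -264.3, 126.5], 0.54)]
74 [388.10632618 -24.43939708 122.87547441]
43 [ 398.23353546 -260.59178252  122.09976663]
[386.50066547 -24.02884421] [ 397.776513   -263.76381301]
```

View pics/w7.png

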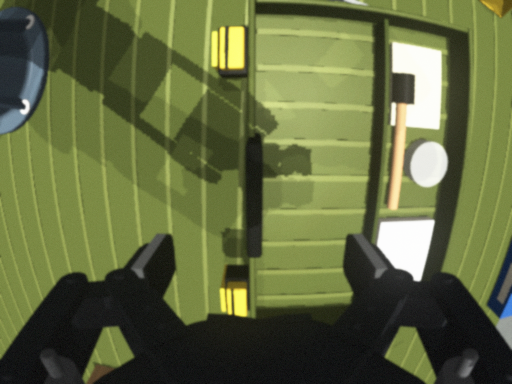

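Run:
```python
from h import *
l=np.array([381.8,-26]);r=np.array([394.2,-263])
rows([(*r,190,TH,1),(*r,145,TH,1),('hold',2,1)])
print();rows([(*r,145,TH,1),(*r,175,TH,1),(*l,175,TH,1),(*l,145,TH,1),('hold',2,1)],start=[*r,114,TH])
```

```text
[[-0.2,-0.03,0.05,0,0,0.87,1],[-0.2,-0.01,0.05,0,0,0.87,1],[-0.21,0.01,0.05,0,0,0.87,1],[-0.2,0.03,0.05,0,0,0.87,1],[-0.2,0.05,0.05,0,0,0.87,1],[-0.19,0.07,0.05,0,0,0.87,1],[-0.18,0.09,0.05,0,0,0.87,1],[-0.17,0.11,0.05,0,0,0.87,1]]
[[-0.16,0.13,0.05,0,0,0.87,1],[-0.15,0.14,0.05,0,0,0.88,1],[-0.13,0.16,0.06,0,0,0.87,1],[-0.12,0.17,0.05,0,0,0.88,1],[-0.1,0.18,0.06,-0.01,0.01,0.87,1],[-0.07,0.2,0.05,0,0,0.88,1],[-0.06,0.2,0.06,-0.01,0.01,0.87,1],[0,0,0.56,0,0,0,1]]
[[0,0,0.56,0,0,0,1],[0,0,0,0,0,0,1],[0,0,0,0,0,0,1]]
end [ 394.1 -263.1  145.1]

[[0,0,-0.78,0,0,0,1],[0,0,-0.75,0,0,0,1],[0,-0.85,0,0,0,0,1],[-0.01,-0.85,0,0,0,0,1],[0,-0.85,0,0,0,0,1],[-0.01,-0.85,0,0,0,0,1],[0,-0.84,0,0,0,0,1],[-0.01,-0.85,0,0,0,0,1]]
[[0,-0.84,0,0,0,0,1],[0,0,0.75,0,0,0,1],[0,0,0,0,0,0,1],[0,0,0,0,0,0,1]]
end [381.9 -26.1 145.2]
```

>>> {"method": "play_rows", "body": {
  "targets": [
    [-0.2,-0.03,0.05,0,0,0.87,1],
    [-0.2,-0.01,0.05,0,0,0.87,1],
    [-0.21,0.01,0.05,0,0,0.87,1],
    [-0.2,0.03,0.05,0,0,0.87,1],
    [-0.2,0.05,0.05,0,0,0.87,1],
    [-0.19,0.07,0.05,0,0,0.87,1],
    [-0.18,0.09,0.05,0,0,0.87,1],
    [-0.17,0.11,0.05,0,0,0.87,1]
  ]
}}

```text
clock: 42.82
tool_pos: [401.7, -206.1, 205.6]
tool_rot: [-0.001, 0.926, 0.379, -0.0]
force: [-0.4, 0.5, 0.0]
width: -0.2
finger_force: 0.0
```

>>> {"method": "play_rows", "body": {
  "targets": [
    [-0.16,0.13,0.05,0,0,0.87,1],
    [-0.15,0.14,0.05,0,0,0.88,1],
    [-0.13,0.16,0.06,0,0,0.87,1],
    [-0.12,0.17,0.05,0,0,0.88,1],
    [-0.1,0.18,0.06,0,0,0.87,1],
    [-0.07,0.2,0.05,0,0,0.88,1],
    [-0.06,0.2,0.06,0,0,0.87,1],
    [0,0,0.56,0,0,0,1]
  ]
}}

```text
clock: 43.48
tool_pos: [396.9, -267.1, 170.5]
tool_rot: [0.003, 1.0, 0.022, 0.002]
force: [-0.0, -1.0, 0.1]
width: -0.3
finger_force: 0.0
```

>>> {"method": "play_rows", "body": {
  "targets": [
    [0,0,0.56,0,0,0,1],
    [0,0,0,0,0,0,1],
    [0,0,0,0,0,0,1]
  ]
}}

```text
clock: 43.73
tool_pos: [394.0, -262.7, 145.2]
tool_rot: [-0.002, 1.0, 0.024, -0.002]
force: [-0.1, -1.0, 0.5]
width: -0.2
finger_force: 0.0
```

Run:
```python
from h import *
o=bot.get_obs();print(o['tool_pos'],o['tool_rot'],o['force'],o['width'])
rows([(394.2,-263,130,TH,1),(394.2,-263,115,TH,1,5)])
```

```text
[ 393.97620304 -262.69492682  145.19903229] [-0.00176732  0.99971519  0.02374891 -0.00154921] [-0.1114862  -1.00746793  0.47440715] -0.23961008031746142
[[0.01,0.01,0.38,-0.03,0.03,0,1],[0,0,0.12,0,0,0,1],[0,0,0.13,0,0,0,1],[0,0,0.12,0,0,0,1]]
end [ 394.4 -263.   115.2]
```

>>> {"method": "play_rows", "body": {
  "targets": [
    [0,0,0.38,0,0,0,1],
    [0,0,0.12,0,0,0,1],
    [0,0,0.12,0,0,0,1],
    [0,0,0,0,0,0,1]
  ]
}}

```text
clock: 44.07
tool_pos: [395.0, -263.7, 122.1]
tool_rot: [0.0, 1.0, 0.024, 0.0]
force: [-1.2, 0.5, 4.2]
width: 0.0
finger_force: 2.0
```

>>> {"method": "play_rows", "body": {
  "targets": [
    [0,0,0.12,0,0,0,1],
    [0,0,0,0,0,0,1],
    [0,0,0,0,0,0,1]
  ]
}}

```text
clock: 44.32
tool_pos: [395.1, -263.7, 117.2]
tool_rot: [0.0, 1.0, 0.024, 0.0]
force: [0.1, -0.9, -0.1]
width: 0.1
finger_force: 0.0
```

>>> {"method": "play_rows", "body": {
  "targets": [
    [0,0,0.08,0,0,0,1],
    [0,0,0,0,0,0,1]
  ]
}}

```text
clock: 44.48
tool_pos: [395.4, -264.0, 113.9]
tool_rot: [0.0, 1.0, 0.024, 0.001]
force: [-0.1, -0.0, 1.7]
width: -0.1
finger_force: 0.8
```

>>> {"method": "play_rows", "body": {
  "targets": [
    [0,0,-0.78,0,0,0,1],
    [0,0,-0.75,0,0,0,1],
    [0,-0.85,0,0,0,0,1],
    [0,-0.85,0,0,0,0,1],
    [0,-0.85,0,0,0,0,1],
    [0,-0.85,0,0,0,0,1],
    [0,-0.84,0,0,0,0,1],
    [0,-0.85,0,0,0,0,1]
  ]
}}

```text
clock: 45.15
tool_pos: [384.8, -58.8, 175.0]
tool_rot: [0.0, 1.0, 0.023, 0.0]
force: [0.7, 0.6, 0.2]
width: 0.3
finger_force: 0.0
```

>>> {"method": "play_rows", "body": {
  "targets": [
    [-0.03,-0.84,0,0,0,0,1],
    [0,0,0.75,0,0,0,1],
    [0,0,0,0,0,0,1],
    [0,0,0,0,0,0,1]
  ]
}}

```text
clock: 45.48
tool_pos: [381.7, -26.2, 144.4]
tool_rot: [-0.001, 1.0, 0.024, -0.002]
force: [-0.9, -0.4, 0.4]
width: -0.0
finger_force: 0.0
```

Run:
```python
from h import *
o=bot.get_obs();print(o['tool_pos'],o['tool_rot'],o['force'],o['width'])
rows([(381.8,-26,130,TH,1),(381.8,-26,115,TH,1,5)])
```

```text
[381.66538083 -26.23195946 144.3576666 ] [-5.59396135e-04  9.99701552e-01  2.43727802e-02 -1.56902128e-03] [-0.94297898 -0.36624276  0.43658505] -0.0008878392724400056
[[0,-0.01,0.36,-0.01,0.03,0.01,1],[0,0,0.12,0,0,0,1],[0,0,0.13,0,0,0,1],[0,0,0.12,0,0,0,1]]
end [381.6 -25.8 115.2]
```

>>> {"method": "play_rows", "body": {
  "targets": [
    [0,0,0.38,0,0,0,1],
    [0,0,0.12,0,0,0,1],
    [0,0,0.12,0,0,0,1],
    [0,0,0,0,0,0,1]
  ]
}}

```text
clock: 45.82
tool_pos: [382.7, -27.6, 120.3]
tool_rot: [0.0, 1.0, 0.023, 0.0]
force: [-0.1, 0.3, -0.2]
width: 0.1
finger_force: 0.0
```

>>> {"method": "play_rows", "body": {
  "targets": [
    [0,0,0.12,0,0,0,1],
    [0,0,0.06,0,0,0,1],
    [0,0,0,0,0,0,1]
  ]
}}

```text
clock: 46.07
tool_pos: [382.9, -27.4, 113.7]
tool_rot: [0.0, 1.0, 0.024, 0.001]
force: [-2.3, -0.2, 10.9]
width: -0.0
finger_force: 5.4
```

>>> {"method": "play_rows", "body": {
  "targets": [
    [0,0,-0.8,0,0,0,1],
    [0,0,-0.8,0,0,0,1],
    [0,0,-0.8,0,0,0,1],
    [0,0,-0.8,0,0,0,1],
    [0,0,0,0,0,0,1]
  ]
}}

```text
clock: 46.48
tool_pos: [385.9, -28.1, 246.0]
tool_rot: [0.002, 1.0, 0.024, 0.006]
force: [0.9, 0.1, 0.1]
width: 0.0
finger_force: 0.0
```

Run:
```python
from h import *
o=bot.get_obs();print(o['tool_pos'],o['force'],o['clock'])
for cn in ['scene','side']:
    c=cams.get_image(cn);save(c,cn+'4')
    for n in ['tab_grip','clip_left_top','clip_right_top','tray']:print(n,[(np.round(d['point'],1).tolist(),round(d['p'],2)) for d in cams.place_of(n,c)][:1])
    W=cloud(c).reshape(-1,3);hsv=cv2.cvtColor(c['img'],cv2.COLOR_RGB2HSV).reshape(-1,3)
    for x,y in [(387,-25),(398,-262)]:
        m=(np.hypot(W[:,0]-x,W[:,1]-y)<35)&(hsv[:,0]>18)&(hsv[:,0]<35)&(hsv[:,1]>130)&(hsv[:,2]>100)&(W[:,2]>100);print(m.sum(),W[m].mean(0))
```

```text
[385.87768216 -28.0748712  245.96883101] [0.86570286 0.05525305 0.14926072] 46.4833
tab_grip [([413.9, -145.4, 146.4], 0.98)]
clip_left_top [([381.8, -27.3, 116.5], 0.61)]
clip_right_top [([399.5, -260.1, 114.8], 0.58)]
tray [([464.3, -143.8, 112.7], 0.89)]
46 [386.00757128 -26.12133858 112.69593248]
31 [ 392.56912667 -265.68212701  112.62847527]
tab_grip [([405.4, -142.9, 144.3], 0.73)]
clip_left_top [([389.4, -32.1, 115.1], 0.38)]
clip_right_top []
tray [([460.2, -144.6, 111.0], 0.81)]
45 [391.96086008 -23.7381602  147.90286544]
5 [ 409.34484638 -258.93622958  113.9670582 ]
```

Both clips read about 114 mm high (snapped, 12 mm down), the tray is down, and the arm is clear. Handing in.

```bash
python3 -c "
from plant import bot
print(bot.sign_off())"
```

```text
the job is handed in; nothing more can be done
None
```

I packed all five items into the kit with the bottle upright, lowered the tray fully home, snapped both clips down and handed the job in; the hand-in gave no verdict.

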